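# Gauge tree-ring strips and shingle them on the conditioning tray

### The arm

A 6-joint arm with a two-finger parallel gripper is mounted at the origin on the work surface. World frame = base frame: x ahead of the robot, y to its left, z up, the work surface at z = 0. Lengths are in m, angles in degrees, forces in N, time in s.
With the tool pointing down it reaches from about 0.4 to 0.825 m from the base axis. Payload 7 kg.
Tool frame: the origin (TCP) lies midway between the tips of the shut fingers; the grasp point (between the pads) lies 19 mm behind it; z points along the fingers, y is the direction in which the jaws open and shut (so a half turn about z gives the same grasp; the last joint's range is limited). The gripper opens to 88 mm and grips with 3 to 60 N. Pads are 19 mm wide; open, the fingers measure 130 mm over their backs; the gripper's body (78 mm by 193 mm) begins 47 mm behind the grasp point.
Start: joints at [80.392, 20.546, 0.682, 0, -70.136, -16.507], TCP at [0.297, 0.606, 0.227] pointing down, gripper open.
Joint ranges: [-176.03, 176.03], [-82.01, 121.73], [-58.28, 71.71], [-173.87, 95.51], [-174.79, -0.11], [-173.66, 173.66]. Speed limits (degrees/s): [136.94, 136.94, 172.46, 180, 180, 180].

### API

Orientations are given as [roll, pitch, yaw] about the fixed x, y, z axes, in that order (R = Rz(yaw) Ry(pitch) Rx(roll)).
In Python, from plant import get_state, capture, get_calibration, close_job, boxes_of, cut_out gives the robot as it stands.
- The arm moves only by the tool apply_moves, never from a script. Its argument "commands" is a list of rows, each an object with "grip": the closure, from 0 (fully open) to 1 (shut); "slide": the shift along the tool's x, y, z in m, a list of three; "roll": the turn about the tool's z in degrees. In form: [{"grip": grip, "slide": [x, y, z], "roll": roll}, ...]. A call has 1 to 5 rows; each row is the pose to reach, as a shift and turn from the pose commanded when the call began, along the tool's axes at that moment; what a row does not reach only later rows make up. A row lasts 1/8 s, in which the tool goes at most 62.5 mm and 10.7 degrees, less where a joint would pass 70% of its speed; a pose out of reach is approached as far as the arm can. A call with a gripper value outside its range is refused whole. The fingers move at their own pace and stop on an object; "grip_force" is the grip in N (left out, the last holds). Time passes only in rows, so rows that repeat a pose let the fingers close. It gives the time, the measured TCP pose, the force and the opening at its end, in the units of the state.
- get_state(): the state, without advancing time (a new reading comes with each control period).
- capture(name): name is "scene" or "top"; returns (picture, depth): 384x512x3 uint8, red, green, blue; 384x512 float32, m along the optical axis (not along the pixel's ray), 0 where there is no reading.
- get_calibration(name): a dict with "mtx" (3x3 intrinsics, pixels), "R" (3x3) and "t" (3): a world point X has camera coordinates R X + t. Camera axes: x right, y down, z forward; pixel columns grow to the right and rows downward; lengths in m; the calibration is good to about 2 mm. A picture is of the moment at which its call begins. get_calibration takes no time and is no camera call.
- close_job(): hands the job in, once; it reports no verdict.
Trained networks look in the newest picture that a camera, given by its name, has taken for a name from the list of things; names that differ only in an ending like _2 or _b are one class to them, and where a whole thing is asked for, a point or a joint stands for the part that bears it (a point fixed in the world has none). Each returns a list of dicts, best first, with "score" (0 to 1); they miss things now and then, are a little off and sometimes report something else, mostly with a low value. They report only what shows in the picture. A call takes as long as a camera call. They do not tell look-alikes from the thing itself.
- boxes_of(name, camera): "position" ([x, y, z] in m, in the coordinates of the camera as it stood for that picture, good to about 4 mm: the middle of the surface that is visible of it).
- cut_out(name, camera): "mask" (384x512 bool, what is visible of it).
The state is a dict: "time_s": time; "joints": joint angles; "qd": joint speeds; "joint_torque": joint torques, N m; "tcp_pos": TCP position; "eef_rot": TCP orientation; "contact_force": force on the tool from outside, world axes, zero at the start; "moment": the same for the moment, N m; "gripper_width": finger opening in m.
Only numpy, scipy, OpenCV 4.12 (cv2) and the standard library are available. Lean on these libraries where they do the work, as an engineer would, in place of code of your own. Each camera call takes 0.05 s, during which the arm holds its last target.

### The job

Check the thickness gauge's zero by pushing its foot right down onto the bare granite, then gauge the wood strips that are there in stem order, longest to shortest: lay each flat on the granite under the foot, push the foot down until it rests on the wood, hold it a moment for the reading and let it up. Shingle the gauged strips along the tray in the same order, bark ends away from you and centred between the tray's near and far rims: the first with one long edge up on the wooden bar and the other down on the tray, each next one leaning in the same way on the one before and overlapping it by about a third of its width. Leave the disc, jar and loupe alone.

Things in the scene. Friction and masses are not known exactly. Their poses are not given: they have to be found in the camera images.
- gauge: Slide-foot gauge, fixed: dark granite base 200 x 130 mm, flat top 28 mm above the bench; at its +x end a steel column (top 156 mm above the bench) with a sprung grey carriage. Origin: under the base's centre at bench height, z up, +x towards the column. Foot over x = 30 mm, y = 0; column foot begins at x = 55 mm; the knob, the carriage's foremost part, reaches 17 mm from the foot axis to -x.
- foot_slide (a joint): Travel of the gauge's carriage (m): 0 with the foot fully up, 40 mm above the granite; grows as it is pushed down; 0.040 with the foot on the bare granite, so height under the foot = 40 mm minus this. Pushing takes about 1.5 N at the top to 4 N at the bottom, more once the foot meets something; let go, it springs back up.
- foot (a point): Centre of the underside of the gauge's round steel foot (18 mm diameter), which moves with the carriage
- knob (a point): Centre of the top face of the black push knob (34 mm diameter, 12 mm high) straight above the foot; 142 mm above the bench when up, 102 mm when fully down
- tray: Conditioning tray, fixed: aluminium, 220 (x) x 250 (y) mm, floor 3 mm and rim 7 mm above the bench, with a straight wooden lean bar along x near its -y side: the bar spans y = -75 to -63 mm, its top 13 mm above the bench. Origin: under the tray's centre at bench height, z up, +x the side away from the robot; the fan of strips grows from the bar towards +y.
- strip_a: Flat wood strip cut from pith to bark, 165 long (x) x 54 wide (y) x 11 thick (z) mm, pale wood with ring lines across it and dark bark on one end. Origin: centre of its underside; +x points to the bark end. Lies loose on the bench at first, bark end away from the robot. Not present in every start.
- strip_a_bark (a point): Middle of the bark end face of strip_a (82.5 mm from the strip's origin along +x, 5.5 mm above its underside)
- strip_b: Flat wood strip cut from pith to bark, 150 long (x) x 54 wide (y) x 8 thick (z) mm, pale wood with ring lines across it and dark bark on one end. Origin: centre of its underside; +x points to the bark end. Lies loose on the bench at first, bark end away from the robot. Not present in every start.
- strip_b_bark (a point): Middle of the bark end face of strip_b (75.0 mm from the strip's origin along +x, 4.0 mm above its underside)
- strip_c: Flat wood strip cut from pith to bark, 135 long (x) x 54 wide (y) x 12 thick (z) mm, pale wood with ring lines across it and dark bark on one end. Origin: centre of its underside; +x points to the bark end. Lies loose on the bench at first, bark end away from the robot. Not present in every start.
- strip_c_bark (a point): Middle of the bark end face of strip_c (67.5 mm from the strip's origin along +x, 6.0 mm above its underside)
- strip_d: Flat wood strip cut from pith to bark, 120 long (x) x 54 wide (y) x 9 thick (z) mm, pale wood with ring lines across it and dark bark on one end. Origin: centre of its underside; +x points to the bark end. Lies loose on the bench at first, bark end away from the robot. Not present in every start.
- strip_d_bark (a point): Middle of the bark end face of strip_d (60.0 mm from the strip's origin along +x, 4.5 mm above its underside)
- disc: Bystander: loose wood disc 110 mm diameter, 22 mm thick, lying flat; origin under its centre
- jar: Bystander: loose amber glass jar 56 mm diameter, 85 mm tall; origin under its centre
- loupe: Bystander: loose black loupe 42 mm diameter, 42 mm tall; origin under its centre
There are look-alikes about, which are no part of the job. What is shaped like the strip_d but blue or red is not meant.

How it is judged (in metres and radians):
On the way, in this order (a step that is already met when the one before it is completed fails the run):
1. zero check: the foot is pushed right down onto the bare granite (value of joint foot_slide above 0.0385 m), for 0.2 s.
2. strip_a lies flat on the granite and the foot is down on its upper face, so that the gauge reads its 11 mm (angle between strip_a's own z axis and vertical below 0.05 rad and z of strip_a in the frame of gauge between 0.0255 and 0.03 m and x of foot in the frame of strip_a between -0.0785 and 0.0785 m and y of foot in the frame of strip_a between -0.022 and 0.022 m and z of foot in the frame of strip_a between 0.009 and 0.0118 m), for 0.3 s.
3. strip_b lies flat on the granite and the foot is down on its upper face, so that the gauge reads its 8 mm (angle between strip_b's own z axis and vertical below 0.05 rad and z of strip_b in the frame of gauge between 0.0255 and 0.03 m and x of foot in the frame of strip_b between -0.071 and 0.071 m and y of foot in the frame of strip_b between -0.022 and 0.022 m and z of foot in the frame of strip_b between 0.006 and 0.0088 m), for 0.3 s.
4. strip_c lies flat on the granite and the foot is down on its upper face, so that the gauge reads its 12 mm (angle between strip_c's own z axis and vertical below 0.05 rad and z of strip_c in the frame of gauge between 0.0255 and 0.03 m and x of foot in the frame of strip_c between -0.0635 and 0.0635 m and y of foot in the frame of strip_c between -0.022 and 0.022 m and z of foot in the frame of strip_c between 0.01 and 0.0128 m), for 0.3 s.
5. strip_d lies flat on the granite and the foot is down on its upper face, so that the gauge reads its 9 mm (angle between strip_d's own z axis and vertical below 0.05 rad and z of strip_d in the frame of gauge between 0.0255 and 0.03 m and x of foot in the frame of strip_d between -0.056 and 0.056 m and y of foot in the frame of strip_d between -0.022 and 0.022 m and z of foot in the frame of strip_d between 0.007 and 0.0098 m), for 0.3 s.
At the end, for the whole second after the job is handed in: All strips in the tray, at rest, within 25 mm of its centre line and 0.2 rad of its x, bark to +x, leaning 0.1 to 0.5 rad with the +y edge on the floor; the longest on the bar (origin at tray y -68 to -36 mm), each next 26 to 48 mm beyond the one before; foot up (slide under 4 mm) (angle between strip_a's own z axis and vertical between 0.1 and 0.5 rad and x of strip_a in the frame of tray between -0.025 and 0.025 m and z of strip_a in the frame of tray between 0.004 and 0.0165 m and angle between the x axis of each of strip_a, strip_b, strip_c, strip_d and the x axis of tray, either way round below 0.2 rad and x of each of strip_a_bark, strip_b_bark, strip_c_bark, strip_d_bark in the frame of tray above 0.03 m and linear speed of each of strip_a, strip_b, strip_c, strip_d below 0.02 m/s and y of strip_a in the frame of tray between -0.068 and -0.036 m and angle between strip_b's own z axis and vertical between 0.1 and 0.5 rad and x of strip_b in the frame of tray between -0.025 and 0.025 m and z of strip_b in the frame of tray between 0.004 and 0.0165 m and (y of strip_b in the frame of tray between -0.068 and -0.036 m or y of strip_b in the frame of strip_a between 0.026 and 0.048 m) and angle between strip_c's own z axis and vertical between 0.1 and 0.5 rad and x of strip_c in the frame of tray between -0.025 and 0.025 m and z of strip_c in the frame of tray between 0.004 and 0.0165 m and (y of strip_c in the frame of tray between -0.068 and -0.036 m or y of strip_c in the frame of strip_a between 0.026 and 0.048 m or y of strip_c in the frame of strip_b between 0.026 and 0.048 m) and angle between strip_d's own z axis and vertical between 0.1 and 0.5 rad and x of strip_d in the frame of tray between -0.025 and 0.025 m and z of strip_d in the frame of tray between 0.004 and 0.0165 m and (y of strip_d in the frame of tray between -0.068 and -0.036 m or y of strip_d in the frame of strip_a between 0.026 and 0.048 m or y of strip_d in the frame of strip_b between 0.026 and 0.048 m or y of strip_d in the frame of strip_c between 0.026 and 0.048 m) and value of joint foot_slide below 0.004 m); the robot touches nothing.
It fails at once if the disc is pushed away or knocked over (distance of disc from where it was at the start of the episode above 0.03 m or angle between disc's own z axis and vertical above 0.5 rad).
It fails at once if the jar is pushed away or knocked over (distance of jar from where it was at the start of the episode above 0.03 m or angle between jar's own z axis and vertical above 0.5 rad).
It fails at once if the loupe is pushed away or knocked over (distance of loupe from where it was at the start of the episode above 0.03 m or angle between loupe's own z axis and vertical above 0.5 rad).
Of strip_a, strip_b, strip_c, strip_d only 2 to 3 are there at a start; the rules pass over those that are not, and their reading is None.
At some moment in a run one of strip_a, strip_b, strip_c, strip_d may be knocked a few centimetres aside while the robot is not near it.
It also fails if it takes over 210 s, if anything falls off the work surface, if the arm or the gripper's body presses on something with over 40 N, if the wrist force passes 120 N, or if a joint passes its speed limit or range.

## Working session

There is one attempt and no reset: what is moved stays moved. The work goes in short steps, Python scripts to look and compute and a tool call to move; the robot and the scene stay as the last step left them, time stands still between calls to the robot, and variables do not carry over. Pictures are saved under pics/ and viewed, and the job is handed in when it is done.

Besides the shell and the picture viewer there is one more tool, called in YAML: its name, and indented under it one key for each argument. apply_moves: Moves the arm, as the interface text tells. Its arguments: {"type":"object","properties":{"commands":{"type":"array"},"grip_force":{"type":"number"}},"required":["commands"]}

```bash
mkdir -p pics; ls; cat > h.py <<'E'
import numpy as np, cv2
from plant import *
def save(n,img):
    cv2.imwrite('pics/'+n+'.png', cv2.cvtColor(img,cv2.COLOR_RGB2BGR))
def world(cam,p):
    c=get_calibration(cam); R=np.array(c['R']);t=np.array(c['t'])
    return (np.atleast_2d(p)-t)@R
def cloud(cam,depth):
    c=get_calibration(cam);K=np.array(c['mtx'])
    v,u=np.mgrid[0:depth.shape[0],0:depth.shape[1]]
    P=np.stack([(u-K[0,2])*depth/K[0,0],(v-K[1,2])*depth/K[1,1],depth],-1)
    R=np.array(c['R']);t=np.array(c['t'])
    return (P-t)@R
E
python3 - <<'E'
from h import *
print(get_state())
for n in ['scene','top']:
    im,d=capture(n); save(n+'0',im); np.save(n+'0.npy',d); np.save(n+'0im.npy',im)
    c=get_calibration(n); print(n,c)
E
```

```text
pics
{'time_s': 0.0, 'joints': array([ 8.03918621e+01,  2.05906246e+01,  6.35805369e-01, -1.91996835e-02,
       -7.01358764e+01, -1.65066254e+01]), 'qd': array([ 0.04200698, -0.13030401, -0.08841008, -0.05166621,  0.08703066,
        0.08973809]), 'joint_torque': array([ 1.42080757e-03, -5.82723856e+01,  2.93050396e+01,  6.99701115e+00,
        7.12331981e-03, -1.60876893e-04]), 'tcp_pos': array([0.29693557, 0.60565663, 0.22565016]), 'eef_rot': array([ 1.79907914e+02, -8.46609773e-03, -2.61212946e+01]), 'contact_force': array([-0.07724925, -0.23042703,  0.39821891]), 'moment': array([ 0.03861841, -0.0081747 , -0.01571296]), 'gripper_width': 0.08733174355840112}
scene {'mtx': array([[390.49701629,   0.        , 250.43461314],
       [  0.        , 390.49701629, 188.99187859],
       [  0.        ,   0.        ,   1.        ]]), 'R': array([[ 0.4392563 ,  0.89833562,  0.00685632],
       [ 0.48932649, -0.23284996, -0.84044065],
       [-0.75340128,  0.37252383, -0.54186023]]), 't': array([-0.24309022, -0.19310543,  1.44979575])}
top {'mtx': array([[469.7827613 ,   0.        , 260.84898124],
       [  0.        , 469.7827613 , 203.88196156],
       [  0.        ,   0.        ,   1.        ]]), 'R': array([[-0.01656178, -0.99985042, -0.00498364],
       [-0.98137479,  0.01720941, -0.19133051],
       [ 0.19138765,  0.00172205, -0.98151302]]), 't': array([0.01640411, 0.57074661, 1.21156968])}
```

View pics/top0.png

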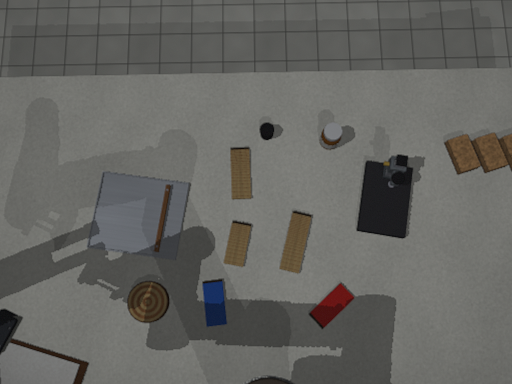

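View pics/scene0.png

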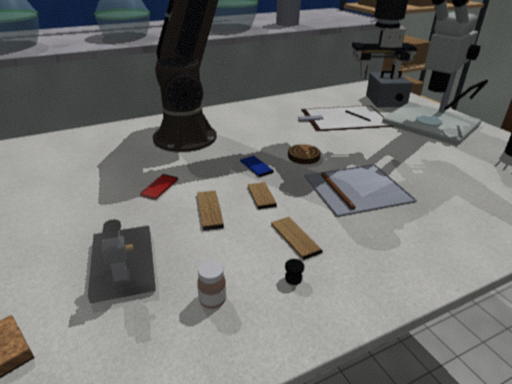

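The top view shows three pale strips at about (241,173), (238,243) and (296,241). The gauge is at (385,200), and the tray at (138,213) has its bar on the right. The disc is at (148,302), loupe at (267,130) and jar at (332,134). The blue and red strips are look-alikes.

```bash
cat > m.py <<'E'
from h import *
def measure(names=('strip_a','gauge','tray','disc','jar','loupe'),cam='top',verbose=True):
    im,d=capture(cam); P=cloud(cam,d); out=[]
    for n in names:
        try: r=cut_out(n,cam)
        except Exception as e: print(n,e); continue
        for q in r:
            m=q['mask']&(d>0)
            if m.sum()<20: continue
            p=P[m]; 
            z=np.median(p[:,2])
            if n.startswith('strip'):
                s=p[np.abs(p[:,2]-z)<.008]
            else: s=p
            (c,sz,a)=cv2.minAreaRect((s[:,:2]*1000).astype(np.float32))
            if sz[0]<sz[1]: sz=sz[::-1]; a+=90
            a=(a+90)%180-90
            col=im[q['mask']].mean(0).astype(int)
            u=np.argwhere(q['mask']).mean(0)[::-1].astype(int)
            print(n,'%.2f'%q['score'],'px',u,'n',m.sum(),'c',np.round(c,1),'sz',np.round(sz,1),'ang %.1f'%a,'z %.4f'%z,col)
    return im,d,P
E
python3 - <<'E'
from m import *
measure(('strip_a','strip_b','gauge','foot','tray','disc','jar','loupe'))
print(get_state()['time_s'])
E
```

```text
strip_a 0.97 px [236 243] n 893 c [473.3  75.7] sz [124.7  56.6] ang -12.1 z 0.0086 [96 80 57]
strip_a 0.91 px [330 305] n 868 c [ 300.3 -176.6] sz [119.3  54.1] ang -48.5 z 0.0090 [85 20 19]
strip_a 0.82 px [294 241] n 1194 c [474.4 -85. ] sz [165.   54.4] ang -14.4 z 0.0109 [95 80 55]
strip_a 0.79 px [213 302] n 837 c [312.8 137.9] sz [117.6  53.4] ang 6.5 z 0.0091 [20 38 77]
strip_a 0.61 px [239 172] n 947 c [674.   65.9] sz [151.5  56.9] ang 2.6 z 0.0079 [95 79 55]
strip_b 0.97 px [236 243] n 893 c [473.3  75.7] sz [124.7  56.6] ang -12.1 z 0.0086 [96 80 57]
strip_b 0.91 px [330 305] n 868 c [ 300.3 -176.6] sz [119.3  54.1] ang -48.5 z 0.0090 [85 20 19]
strip_b 0.82 px [294 241] n 1194 c [474.4 -85. ] sz [165.   54.4] ang -14.4 z 0.0109 [95 80 55]
strip_b 0.79 px [213 302] n 837 c [312.8 137.9] sz [117.6  53.4] ang 6.5 z 0.0091 [20 38 77]
strip_b 0.61 px [239 172] n 947 c [674.   65.9] sz [151.5  56.9] ang 2.6 z 0.0079 [95 79 55]
gauge 0.87 px [385 196] n 3676 c [ 604.9 -343.5] sz [237.2 139.8] ang -10.6 z 0.0288 [31 31 33]
foot 0.63 px [394 172] n 352 c [ 648.8 -348.2] sz [83.3 72.9] ang -50.0 z 0.1285 [43 43 43]
tray 0.61 px [137 214] n 6918 c [558.1 353.1] sz [255.1 223.8] ang 81.4 z 0.0029 [90 92 96]
tray 0.56 px [239 172] n 966 c [674.   64.6] sz [151.5  54.1] ang 2.6 z 0.0079 [95 79 54]
disc 0.89 px [147 300] n 1374 c [319.6 314. ] sz [108.9 107.6] ang 39.4 z 0.0220 [64 50 34]
disc 0.46 px [239 172] n 984 c [676.3  64.8] sz [155.4  57.3] ang 1.9 z 0.0078 [95 80 55]
jar 0.89 px [330 134] n 509 c [ 780.2 -196.9] sz [90.8 60.8] ang -27.9 z 0.0789 [99 95 93]
loupe 0.79 px [266 130] n 215 c [793.1 -10.9] sz [50.5 41.2] ang 21.3 z 0.0410 [26 26 26]
0.55
```

```bash
python3 - <<'E'
from m import *
im,d=capture('top');P=cloud('top',d)
def rect(s):
    c,sz,a=cv2.minAreaRect((s[:,:2]*1000).astype(np.float32))
    if sz[0]<sz[1]: sz=sz[::-1];a+=90
    return np.round(c,1),np.round(sz,1),round((a+90)%180-90,2)
g=cut_out('gauge','top')[0]['mask']
g=cv2.dilate(g.astype(np.uint8),np.ones((5,5)))>0
p=P[g&(d>0)]
s=p[abs(p[:,2]-.0285)<.005];print('base',rect(s),len(s),np.median(s[:,2]))
k=p[abs(p[:,2]-.142)<.004];print('z~142',rect(k),len(k),k.mean(0),np.median(k[:,2]))
for lo in range(30,170,10):
    q=p[(p[:,2]>lo/1e3)&(p[:,2]<=lo/1e3+.01)]
    if len(q)>3: print(lo,len(q),q[:,:2].min(0),q[:,:2].max(0))
t=cut_out('tray','top')[0]['mask']; t=cv2.dilate(t.astype(np.uint8),np.ones((9,9)))>0
p=P[t&(d>0)]
r=p[abs(p[:,2]-.007)<.0017];print('rim',rect(r),len(r))
f=p[(p[:,2]>.0015)&(p[:,2]<.009)];print('tray',rect(f),len(f))
b=p[(p[:,2]>.0105)&(p[:,2]<.02)];print('bar',rect(b),len(b),np.median(b[:,2]))
np.save('P.npy',P);
c=im[100:260,60:220];save('tray0',cv2.resize(c,None,fx=4,fy=4)[:600])
c=im[130:250,340:440];save('gauge0',cv2.resize(c,None,fx=5,fy=5))
E
```

```text
base (array([ 587.4, -336.1]), array([200.9, 130.7]), -10.72) 2785 0.028347091036964985
z~142 (array([ 634.2, -341.9]), array([65.3, 32.4]), -3.48) 145 [ 0.62129204 -0.34116019  0.14242532] 0.1424826876663368
30 791 [ 0.48052912 -0.41187317] [ 0.69245695 -0.2559448 ]
40 13 [ 0.64292681 -0.34829356] [ 0.67296365 -0.331187  ]
50 11 [ 0.64710421 -0.34692996] [ 0.66906064 -0.33568943]
60 8 [ 0.61123857 -0.34586877] [ 0.65069625 -0.3351699 ]
70 14 [ 0.60945995 -0.3449197 ] [ 0.64885603 -0.33396425]
90 5 [ 0.6430215  -0.33593855] [ 0.65926991 -0.3275574 ]
100 32 [ 0.60446962 -0.36458278] [ 0.6768858  -0.31564215]
110 66 [ 0.60594628 -0.36453445] [ 0.67643333 -0.31442217]
120 95 [ 0.60707639 -0.36561331] [ 0.67728084 -0.32009481]
130 60 [ 0.600753   -0.36538702] [ 0.6780458  -0.32518975]
140 133 [ 0.60164274 -0.35882519] [ 0.66713696 -0.32467747]
150 117 [ 0.64446038 -0.36437333] [ 0.67359378 -0.33493911]
160 8 [ 0.64332587 -0.36059623] [ 0.67215458 -0.33936151]
rim (array([559.1, 351. ]), array([275.3, 246.7]), 80.8) 1176
tray (array([559., 354.]), array([281.6, 249.7]), 81.0) 4795
bar (array([556.3, 349.4]), array([247.8, 216.6]), 82.26) 264 0.013189174820108519
```

View pics/gauge0.png

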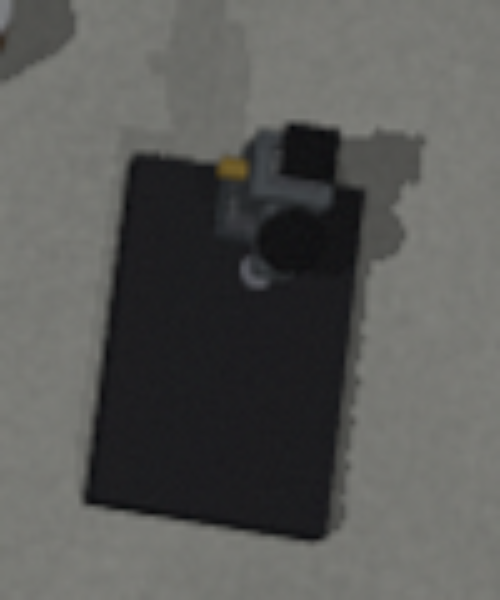

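View pics/tray0.png

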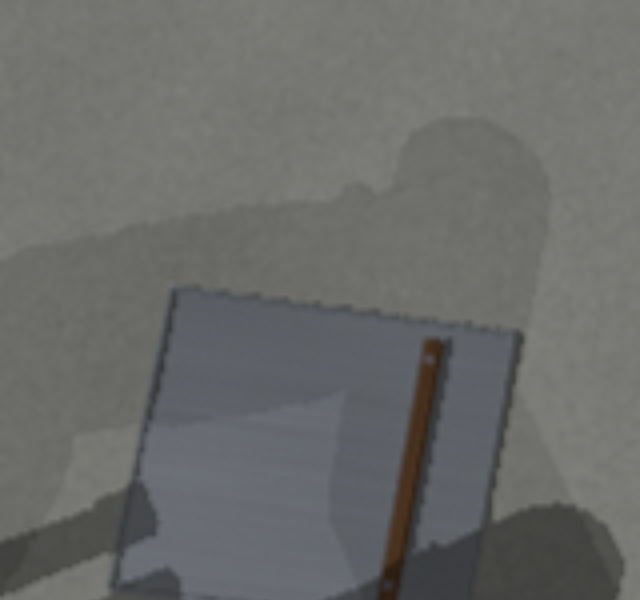

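```bash
python3 - <<'E'
from m import *
im,d=capture('top');P=cloud('top',d)
i=im.astype(int)
brown=(i[...,0]>i[...,2]*1.5)&(i[...,0]<130)
roi=np.zeros(d.shape,bool); roi[175:260,145:180]=1
p=P[brown&roi&(d>0)];p=p[p[:,2]>.009]
c=p[:,:2].mean(0);u,s,v=np.linalg.svd(p[:,:2]-c)
print('bar',len(p),c,np.degrees(np.arctan2(v[0,1],v[0,0])),cv2.minAreaRect((p[:,:2]*1000).astype(np.float32)),np.median(p[:,2]))
ts=cut_out('tray','top')
m=ts[0]['mask'];p=P[m&(d>0)]; p=p[p[:,2]<.012]
print(cv2.minAreaRect((p[:,:2]*1000).astype(np.float32)))
E
```

```text
bar 221 [0.54513006 0.28186436] 171.08975227556613 ((545.4981079101562, 282.05902099609375), (10.785653114318848, 187.2992706298828), 80.94049072265625) 0.012604712119008616
((558.9322509765625, 352.7110290527344), (255.92822265625, 226.4623565673828), 80.00325775146484)
```

```bash
cat > go.py <<'E'
import sys; from plant import get_state; import numpy as np
s=get_state(); x,y,z,yaw=[float(a) for a in sys.argv[1:5]]
if len(sys.argv)>4: pass
p=s['tcp_pos']; w=np.radians(s['eef_rot'][2]); d=np.array([x,y,z])/1e3-p
a=s['eef_rot'][2]-yaw; a=(a+90)%180-90
print('slide',np.round([d[0]*np.cos(w)+d[1]*np.sin(w), d[0]*np.sin(w)-d[1]*np.cos(w), -d[2]],4),'roll %.1f'%a,'t',round(s['time_s'],2),'joints',np.round(s['joints'],0))
E
python3 go.py 613 -341 230 -10.7
```

```text
slide [ 0.7005  0.7113 -0.0034] roll -15.4 t 0.8 joints [ 80.  21.   1.   0. -70. -17.]
```

apply_moves:
  commands:
    - {"grip": 1,"slide": [0.04,0.04,-0.004],"roll": -3}
    - {"grip": 1,"slide": [0.08,0.08,-0.008],"roll": -6}
    - {"grip": 1,"slide": [0.12,0.12,-0.01],"roll": -9}
    - {"grip": 1,"slide": [0.16,0.16,-0.01],"roll": -12}
    - {"grip": 1,"slide": [0.2,0.2,-0.01],"roll": -15.4}
  grip_force: 25

```text
time_s: 1.42
tcp_pos: [0.389, 0.3367, 0.2369]
eef_rot: [-180.0, -0.0, -10.6]
contact_force: [2.2, 0.3, -0.2]
gripper_width: 0.0436
```

```bash
python3 go.py 613 -341 230 -10.7
```

```text
slide [0.3447 0.625  0.0069] roll 0.1 t 1.43 joints [ 63.   5. -18.   0. -67.  17.]
```

apply_moves:
  commands:
    - {"grip": 1,"slide": [0.03,0.054,0],"roll": 0}
    - {"grip": 1,"slide": [0.06,0.108,0],"roll": 0}
    - {"grip": 1,"slide": [0.09,0.162,0],"roll": 0}
    - {"grip": 1,"slide": [0.12,0.216,0],"roll": 0}
    - {"grip": 1,"slide": [0.15,0.27,0],"roll": 0}

```text
time_s: 2.05
tcp_pos: [0.4863, 0.0434, 0.2371]
eef_rot: [-180.0, -0.1, -10.7]
contact_force: [0.8, 0.9, 0.3]
gripper_width: 0.0006
```

apply_moves:
  commands:
    - {"grip": 1,"slide": [0.03,0.054,0],"roll": 0}
    - {"grip": 1,"slide": [0.06,0.108,0],"roll": 0}
    - {"grip": 1,"slide": [0.09,0.162,0],"roll": 0}
    - {"grip": 1,"slide": [0.12,0.216,0],"roll": 0}
    - {"grip": 1,"slide": [0.15,0.27,0],"roll": 0}

```text
time_s: 2.68
tcp_pos: [0.5835, -0.25, 0.2368]
eef_rot: [-180.0, -0.0, -10.7]
contact_force: [1.4, 0.6, -0.2]
gripper_width: 0.0003
```

```bash
python3 go.py 613 -341 160 -10.7
```

```text
slide [0.0459 0.0839 0.0768] roll -0.0 t 2.67 joints [ -6.  16.  -4.   0. -70.  85.]
```

apply_moves:
  commands:
    - {"grip": 1,"slide": [0.023,0.042,0],"roll": 0}
    - {"grip": 1,"slide": [0.0455,0.083,0.01],"roll": 0}
    - {"grip": 1,"slide": [0.0455,0.083,0.06],"roll": 0}
    - {"grip": 1,"slide": [0.0455,0.083,0.077],"roll": 0}
    - {"grip": 1,"slide": [0.0455,0.083,0.077],"roll": 0}

```text
time_s: 3.3
tcp_pos: [0.6117, -0.3375, 0.1588]
eef_rot: [180.0, 0.1, -10.7]
contact_force: [-0.3, -0.3, 0.3]
gripper_width: 0.0001
```

```bash
python3 go.py 613 -341 142 -10.7; python3 - <<'E'
from h import *
im,d=capture('scene');save('z1',cv2.resize(im[150:330,40:240],None,fx=4,fy=3.3))
im,d=capture('top');save('z2',cv2.resize(im[110:250,320:450],None,fx=5,fy=4))
E
```

```text
slide [0.0019 0.0032 0.0168] roll 0.0 t 3.3 joints [-13.  25.  -1.   0. -64.  92.]
```

View pics/z1.png

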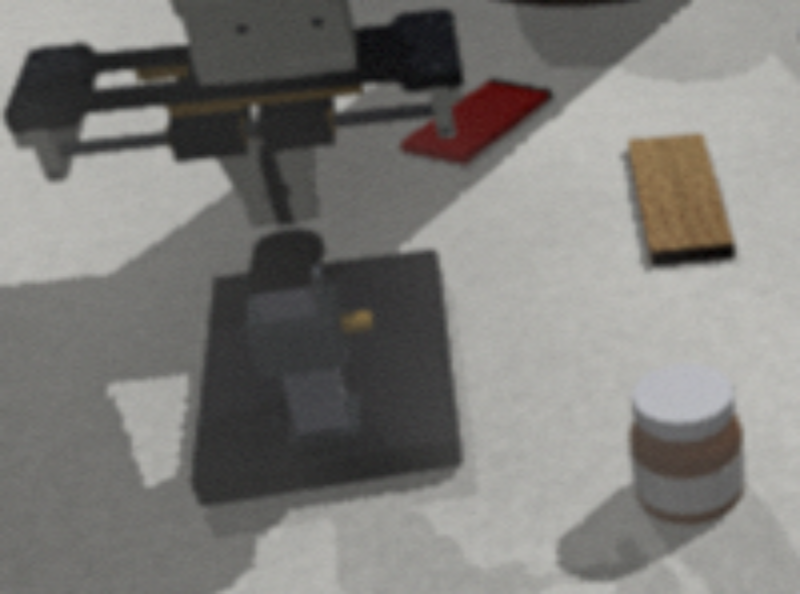

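View pics/z2.png

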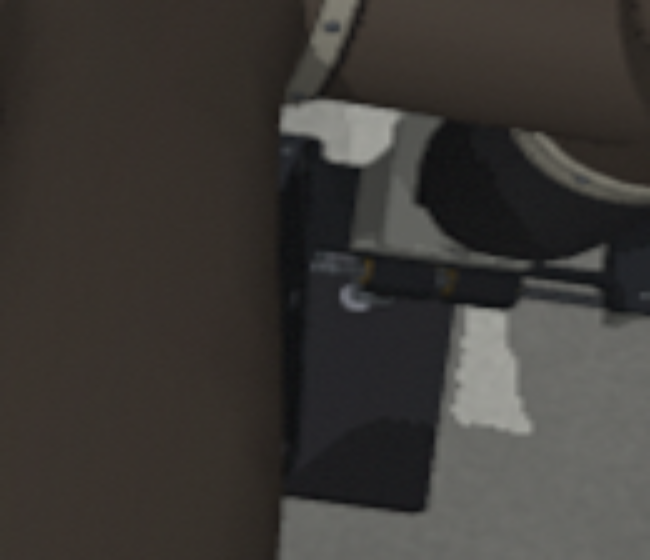

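apply_moves:
  commands:
    - {"grip": 1,"slide": [0,0,0.01],"roll": 0}
    - {"grip": 1,"slide": [0,0,0.016],"roll": 0}
    - {"grip": 1,"slide": [0,0,0.03],"roll": 0}
    - {"grip": 1,"slide": [0,0,0.044],"roll": 0}
    - {"grip": 1,"slide": [0,0,0.05],"roll": 0}

```text
time_s: 4.03
tcp_pos: [0.6126, -0.3379, 0.1086]
eef_rot: [180.0, -0.0, -10.7]
contact_force: [1.8, 1.8, 4.5]
gripper_width: 0.0002
```

```bash
python3 go.py 613 -341 102 -10.7
```

```text
slide [0.001  0.003  0.0066] roll -0.0 t 4.03 joints [-13.  28.  -4.   0. -58.  92.]
```

apply_moves:
  commands:
    - {"grip": 1,"slide": [0,0,0.004],"roll": 0}
    - {"grip": 1,"slide": [0,0,0.007],"roll": 0}
    - {"grip": 1,"slide": [0,0,0.0075],"roll": 0}

```text
time_s: 4.4
tcp_pos: [0.6126, -0.3379, 0.1024]
eef_rot: [180.0, -0.0, -10.7]
contact_force: [0.7, 2.4, 5.3]
gripper_width: 0.0005
```

apply_moves:
  commands:
    - {"grip": 1,"slide": [0,0,0.0012],"roll": 0}
    - {"grip": 1,"slide": [0,0,0.0015],"roll": 0}
    - {"grip": 1,"slide": [0,0,0.0015],"roll": 0}

```text
time_s: 4.78
tcp_pos: [0.6126, -0.3379, 0.1023]
eef_rot: [180.0, -0.1, -10.7]
contact_force: [-1.1, 4.1, 11.1]
gripper_width: 0.0004
```

apply_moves:
  commands:
    - {"grip": 1,"slide": [0,0,0.0007],"roll": 0}
    - {"grip": 1,"slide": [0,0,0.0007],"roll": 0}
    - {"grip": 1,"slide": [0,0,0.0007],"roll": 0}

```text
time_s: 5.15
tcp_pos: [0.6127, -0.338, 0.1022]
eef_rot: [180.0, -0.1, -10.7]
contact_force: [-2.7, 5.8, 14.0]
gripper_width: 0.0003
```

```bash
python3 - <<'E'
from h import *
im,d=capture('scene');save('z3',cv2.resize(im[150:330,40:240],None,fx=4,fy=3.3))
E
```

```text
(no output)
```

View pics/z3.png

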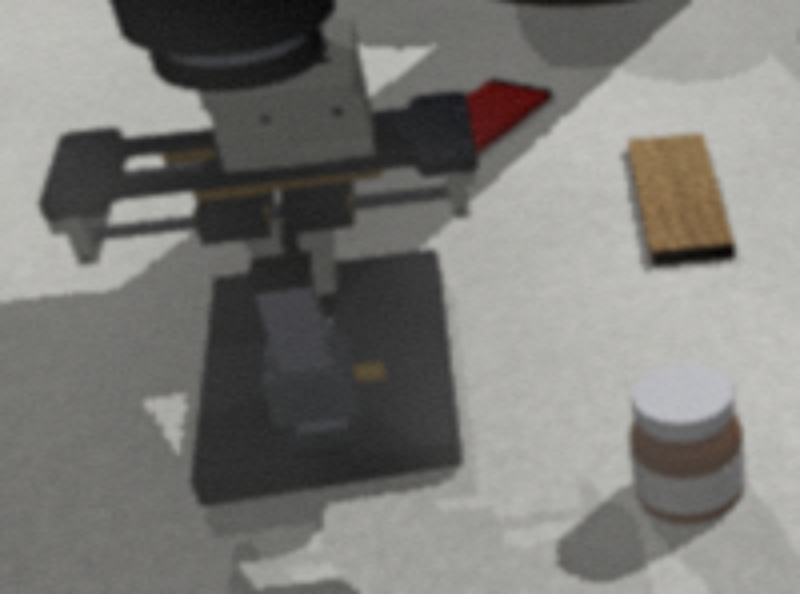

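apply_moves:
  commands:
    - {"grip": 1,"slide": [0,0,-0.03],"roll": 0}
    - {"grip": 1,"slide": [0,0,-0.07],"roll": 0}
    - {"grip": 0.6,"slide": [-0.03,-0.04,-0.09],"roll": 0}
    - {"grip": 0,"slide": [-0.06,-0.08,-0.09],"roll": 0}
    - {"grip": 0,"slide": [-0.09,-0.13,-0.09],"roll": 2}

```text
time_s: 5.82
tcp_pos: [0.5464, -0.1928, 0.1894]
eef_rot: [180.0, 0.1, -12.8]
contact_force: [0.6, 1.2, -0.8]
gripper_width: 0.0251
```

```bash
python3 go.py 467.6 -83.3 100 -14.4; python3 -c "
from m import *
im,d,P=measure(('strip_a',));save('a1',im)"
```

```text
slide [-0.1012 -0.0892  0.0894] roll 1.6 t 5.83 joints [ -0.  13. -15.  -0. -62.  77.]
strip_a 0.97 px [330 305] n 885 c [ 300.1 -176.5] sz [120.3  52.6] ang -47.3 z 0.0094 [110  27  25]
strip_a 0.60 px [213 301] n 949 c [314.4 137.8] sz [121.2  56.5] ang 5.1 z 0.0085 [ 35  62 118]
strip_a 0.53 px [231 241] n 114 c [475.5  90.3] sz [116.6  23.4] ang -11.4 z 0.0088 [107  90  64]
strip_a 0.46 px [302 225] n 180 c [ 497.4 -109.9] sz [113.7  36.7] ang -1.7 z 0.0113 [106  87  60]
```

apply_moves:
  commands:
    - {"grip": 0,"slide": [-0.04,-0.035,0.02],"roll": 0.8}
    - {"grip": 0,"slide": [-0.08,-0.07,0.04],"roll": 1.6}
    - {"grip": 0,"slide": [-0.101,-0.089,0.07],"roll": 1.6}
    - {"grip": 0,"slide": [-0.101,-0.089,0.089],"roll": 1.6}
    - {"grip": 0,"slide": [-0.101,-0.089,0.11],"roll": 1.6}

```text
time_s: 6.55
tcp_pos: [0.4685, -0.0844, 0.0792]
eef_rot: [180.0, 0.0, -14.3]
contact_force: [0.1, -0.7, -0.9]
gripper_width: 0.0828
```

```bash
python3 go.py 467.6 -83.3 3 -14.4;  python3 - <<'E'
from h import *
im,d=capture('scene');save('a2',cv2.resize(im[120:300,140:340],None,fx=4,fy=3.3))
E
```

```text
slide [-0.0012 -0.0009  0.0762] roll 0.1 t 6.55 joints [ 14.  11. -35.   0. -44.  62.]
```

View pics/a2.png

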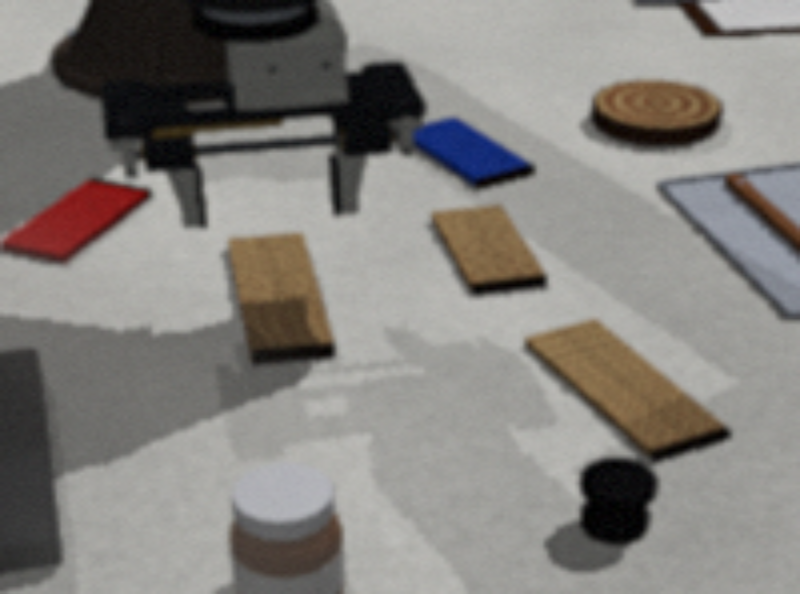

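The strips look unmoved and the open jaws are above strip_a, at about (270,220) in the crop. Going down to grip.

apply_moves:
  commands:
    - {"grip": 0,"slide": [-0.001,0,0.04],"roll": 0}
    - {"grip": 0,"slide": [-0.001,0,0.07],"roll": 0}
    - {"grip": 0,"slide": [-0.001,0,0.0755],"roll": 0}
    - {"grip": 0.2,"slide": [-0.001,0,0.0755],"roll": 0}
    - {"grip": 0.6,"slide": [-0.001,0,0.0755],"roll": 0}

```text
time_s: 7.22
tcp_pos: [0.4691, -0.0841, 0.0055]
eef_rot: [-180.0, -0.1, -14.3]
contact_force: [0.4, 0.1, 0.8]
gripper_width: 0.0732
```

apply_moves:
  commands:
    - {"grip": 0.6,"slide": [0,0,0],"roll": 0}
    - {"grip": 0.6,"slide": [0,0,0],"roll": 0}
    - {"grip": 0.6,"slide": [0,0,0],"roll": 0}

```text
time_s: 7.6
tcp_pos: [0.4686, -0.0841, 0.005]
eef_rot: [-180.0, -0.1, -14.3]
contact_force: [-1.1, -0.0, 7.0]
gripper_width: 0.0535
```

apply_moves:
  commands:
    - {"grip": 0.6,"slide": [0,0,-0.005],"roll": 0}
    - {"grip": 0.6,"slide": [0,0,-0.02],"roll": 0}
    - {"grip": 0.6,"slide": [0,0,-0.05],"roll": 0}
    - {"grip": 0.6,"slide": [0,0,-0.09],"roll": 0}
    - {"grip": 0.6,"slide": [0,0,-0.09],"roll": 0}

```text
time_s: 8.22
tcp_pos: [0.4701, -0.0839, 0.0973]
eef_rot: [-179.9, -0.3, -14.3]
contact_force: [-0.2, -0.5, -0.9]
gripper_width: 0.0538
```

```bash
python3 - <<'E'
from h import *
im,d=capture('scene');save('a3',cv2.resize(im[120:300,140:340],None,fx=4,fy=3.3))
E
```

```text
(no output)
```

View pics/a3.png

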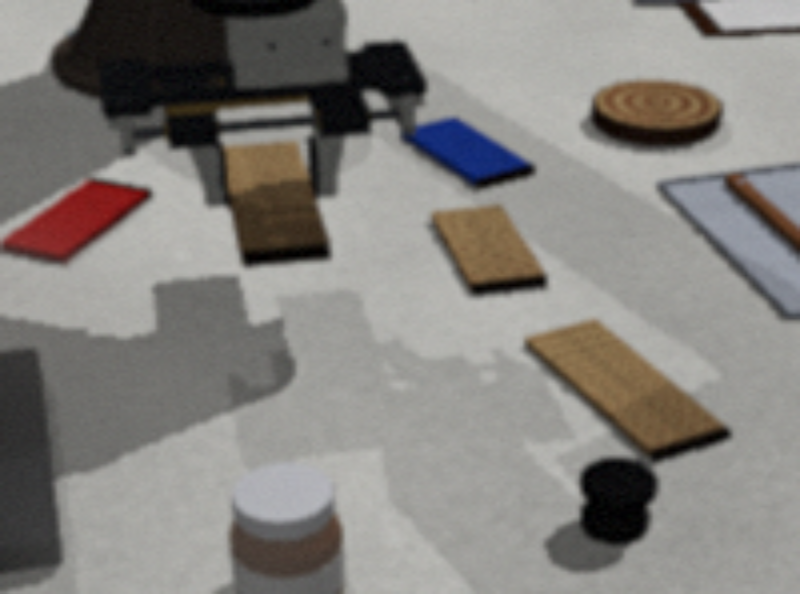

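```bash
python3 go.py 449.8 -310.1 60 -10.7
```

```text
slide [0.0375 0.2238 0.0357] roll -3.6 t 8.28 joints [ 14.   9. -34.  -0. -46.  62.]
```

apply_moves:
  commands:
    - {"grip": 0.6,"slide": [0.009,0.056,0.0],"roll": -1}
    - {"grip": 0.6,"slide": [0.018,0.112,0.01],"roll": -2}
    - {"grip": 0.6,"slide": [0.027,0.168,0.02],"roll": -3}
    - {"grip": 0.6,"slide": [0.0375,0.224,0.035],"roll": -3.6}
    - {"grip": 0.6,"slide": [0.0375,0.224,0.036],"roll": -3.6}

```text
time_s: 8.9
tcp_pos: [0.4465, -0.3131, 0.0554]
eef_rot: [-180.0, 0.3, -11.0]
contact_force: [0.5, 1.4, -0.5]
gripper_width: 0.0535
```

```bash
python3 go.py 548.1 -328.7 40 -10.7
```

```text
slide [ 0.1027 -0.0041  0.0154] roll -0.3 t 8.9 joints [-14.  19. -28.  -0. -44.  93.]
```

apply_moves:
  commands:
    - {"grip": 0.6,"slide": [0.0,-0.003,0.008],"roll": -0.3}
    - {"grip": 0.6,"slide": [0.03,-0.004,0.013],"roll": -0.3}
    - {"grip": 0.6,"slide": [0.07,-0.004,0.013],"roll": -0.3}
    - {"grip": 0.6,"slide": [0.1,-0.004,0.013],"roll": -0.3}
    - {"grip": 0.6,"slide": [0.1,-0.004,0.013],"roll": -0.3}

```text
time_s: 9.52
tcp_pos: [0.5502, -0.3234, 0.0445]
eef_rot: [180.0, -0.0, -10.2]
contact_force: [-0.6, 0.9, -0.5]
gripper_width: 0.0534
```

```bash
python3 go.py 548.1 -328.7 34 -10.7; python3 - <<'E'
from h import *
im,d=capture('scene');save('a4',cv2.resize(im[150:330,40:240],None,fx=4,fy=3.3))
E
```

```text
slide [-0.0011  0.0056  0.0105] roll 0.5 t 9.53 joints [-13.  26. -16.   0. -47.  93.]
```

View pics/a4.png

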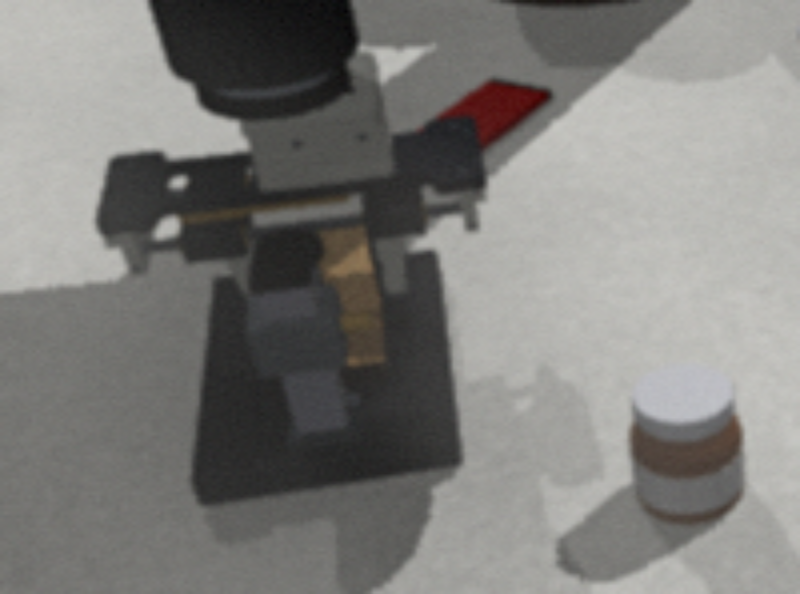

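apply_moves:
  commands:
    - {"grip": 0.6,"slide": [-0.001,0.003,0.0],"roll": 0.3}
    - {"grip": 0.6,"slide": [-0.001,0.0045,0.005],"roll": 0.3}
    - {"grip": 0.6,"slide": [-0.001,0.0045,0.009],"roll": 0.3}
    - {"grip": 0.6,"slide": [-0.001,0.0045,0.0105],"roll": 0.3}
    - {"grip": 0.6,"slide": [-0.001,0.0045,0.0105],"roll": 0.3}

```text
time_s: 10.2
tcp_pos: [0.5461, -0.3295, 0.0347]
eef_rot: [-180.0, 0.0, -10.7]
contact_force: [-0.3, -0.2, -1.0]
gripper_width: 0.054
```

apply_moves:
  commands:
    - {"grip": 0.6,"slide": [0.002,0,0.001],"roll": 0}
    - {"grip": 0.6,"slide": [0.002,0,0.002],"roll": 0}
    - {"grip": 0.35,"slide": [0.002,0,0.002],"roll": 0}
    - {"grip": 0.0,"slide": [0.002,0,0.002],"roll": 0}
    - {"grip": 0.0,"slide": [0.002,0,0.002],"roll": 0}

```text
time_s: 10.82
tcp_pos: [0.5482, -0.3298, 0.0329]
eef_rot: [180.0, 0.0, -10.7]
contact_force: [-0.2, 0.5, 0.6]
gripper_width: 0.0717
```

apply_moves:
  commands:
    - {"grip": 0,"slide": [0,0,-0.02],"roll": 0}
    - {"grip": 1,"slide": [0,0,-0.07],"roll": 0}
    - {"grip": 1,"slide": [0,0,-0.12],"roll": 0}
    - {"grip": 1,"slide": [0.015,0,-0.13],"roll": 0}
    - {"grip": 1,"slide": [0.066,0,-0.13],"roll": 0}

```text
time_s: 11.45
tcp_pos: [0.6134, -0.3424, 0.1663]
eef_rot: [180.0, -0.2, -10.7]
contact_force: [0.9, -0.5, -0.4]
gripper_width: 0.0525
```

```bash
python3 go.py 613 -341 113 -10.7; python3 - <<'E'
from h import *
im,d=capture('scene');save('a5',cv2.resize(im[150:330,40:240],None,fx=4,fy=3.3))
E
```

```text
slide [-0.0007 -0.0013  0.0533] roll -0.0 t 11.45 joints [-13.  25.  -0.  -0. -64.  93.]
```

View pics/a5.png

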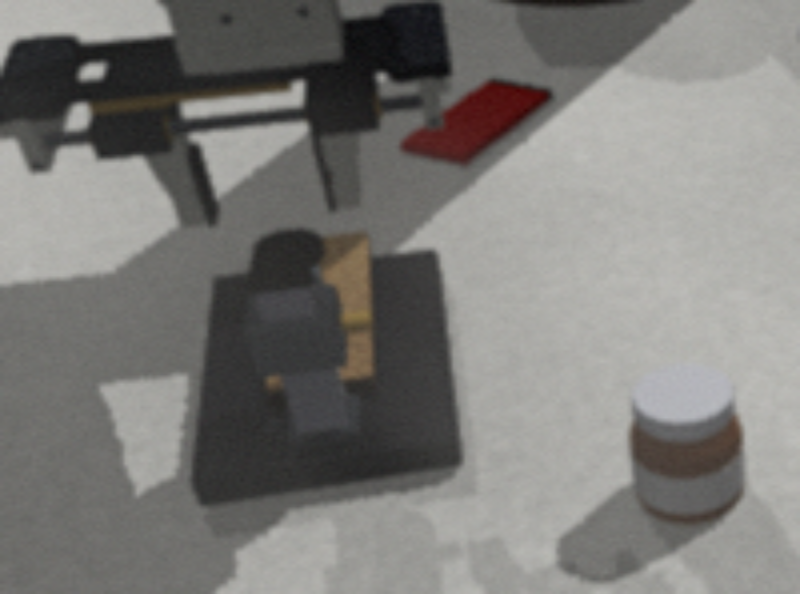

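apply_moves:
  commands:
    - {"grip": 1,"slide": [0,0,0],"roll": 0}
    - {"grip": 1,"slide": [0,0,0],"roll": 0}
    - {"grip": 1,"slide": [0,0,0.005],"roll": 0}
    - {"grip": 1,"slide": [0,0,0.014],"roll": 0}
    - {"grip": 1,"slide": [0,0,0.022],"roll": 0}

```text
time_s: 12.12
tcp_pos: [0.6127, -0.342, 0.1402]
eef_rot: [-180.0, 0.0, -10.7]
contact_force: [-0.1, 0.5, 2.0]
gripper_width: 0.0018
```

apply_moves:
  commands:
    - {"grip": 1,"slide": [0,0,0.01],"roll": 0}
    - {"grip": 1,"slide": [0,0,0.02],"roll": 0}
    - {"grip": 1,"slide": [0,0,0.027],"roll": 0}
    - {"grip": 1,"slide": [0,0,0.031],"roll": 0}
    - {"grip": 1,"slide": [0,0,0.031],"roll": 0}

```text
time_s: 12.75
tcp_pos: [0.6131, -0.3422, 0.1132]
eef_rot: [179.9, -0.1, -10.7]
contact_force: [-8.9, 4.8, 21.9]
gripper_width: 0.0004
```

apply_moves:
  commands:
    - {"grip": 1,"slide": [0,0,0],"roll": 0}
    - {"grip": 1,"slide": [0,0,0],"roll": 0}
    - {"grip": 1,"slide": [0,0,0],"roll": 0}
    - {"grip": 1,"slide": [0,0,0],"roll": 0}

```text
time_s: 13.25
tcp_pos: [0.6131, -0.3422, 0.1132]
eef_rot: [179.9, -0.1, -10.7]
contact_force: [-7.2, 6.4, 22.2]
gripper_width: 0.0007
```

```bash
python3 - <<'E'
from h import *
im,d=capture('scene');save('a6',cv2.resize(im[150:330,40:240],None,fx=4,fy=3.3))
E
```

```text
(no output)
```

View pics/a6.png

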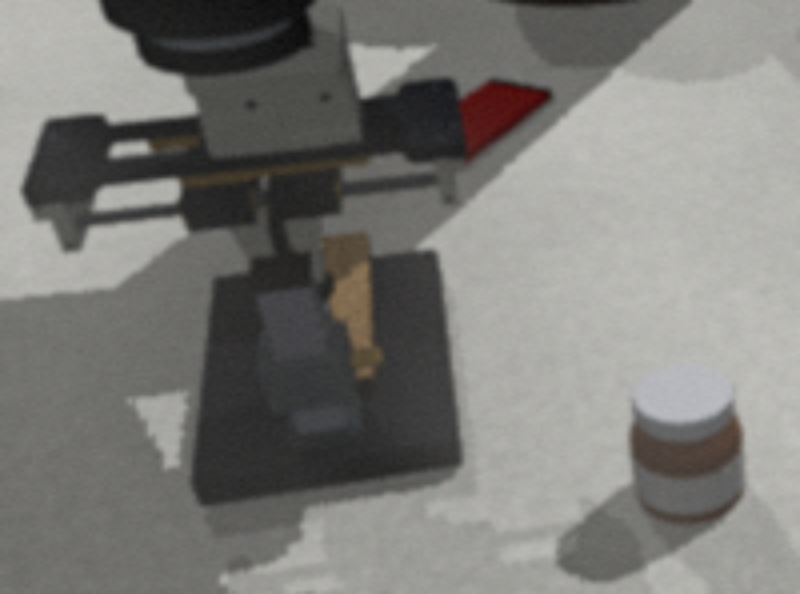

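apply_moves:
  commands:
    - {"grip": 1,"slide": [0,0,-0.03],"roll": 0}
    - {"grip": 1,"slide": [0,0,-0.055],"roll": 0}
    - {"grip": 0,"slide": [-0.03,0,-0.055],"roll": 0}
    - {"grip": 0,"slide": [-0.066,0,-0.05],"roll": 0}
    - {"grip": 0,"slide": [-0.066,0,-0.03],"roll": 0}

```text
time_s: 13.92
tcp_pos: [0.5471, -0.3295, 0.141]
eef_rot: [-180.0, -0.1, -10.7]
contact_force: [1.4, -0.9, -0.2]
gripper_width: 0.0249
```

apply_moves:
  commands:
    - {"grip": 0,"slide": [0,0,0.02],"roll": 0}
    - {"grip": 0,"slide": [0,0,0.05],"roll": 0}
    - {"grip": 0,"slide": [0,0,0.05],"roll": 0}

```text
time_s: 14.3
tcp_pos: [0.5465, -0.3291, 0.0872]
eef_rot: [-179.9, 0.3, -10.7]
contact_force: [-1.0, 0.1, 0.1]
gripper_width: 0.0549
```

```bash
python3 go.py 548.1 -328.9 32.5 -10.7; python3 - <<'E'
from h import *
im,d=capture('scene');save('a7',cv2.resize(im[150:330,40:240],None,fx=4,fy=3.3))
E
```

```text
slide [ 0.0015 -0.0005  0.0547] roll -0.0 t 14.3 joints [-14.  24. -14.  -0. -53.  93.]
```

View pics/a7.png

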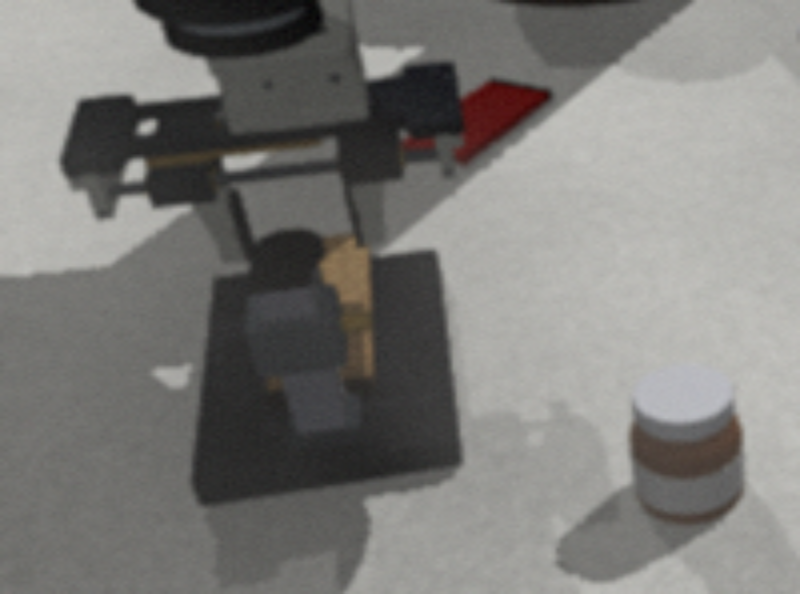

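apply_moves:
  commands:
    - {"grip": 0,"slide": [0.001,0,0.01],"roll": 0}
    - {"grip": 0,"slide": [0.001,0,0.02],"roll": 0}
    - {"grip": 0,"slide": [0.001,0,0.03],"roll": 0}
    - {"grip": 0,"slide": [0.001,0,0.045],"roll": 0}
    - {"grip": 0,"slide": [0.001,0,0.0545],"roll": 0}

```text
time_s: 14.98
tcp_pos: [0.5487, -0.3298, 0.034]
eef_rot: [-180.0, 0.1, -10.7]
contact_force: [-1.2, 1.5, 1.4]
gripper_width: 0.0876
```

apply_moves:
  commands:
    - {"grip": 0.6,"slide": [0,0,0],"roll": 0}
    - {"grip": 0.6,"slide": [0,0,0],"roll": 0}
    - {"grip": 0.6,"slide": [0,0,0],"roll": 0}
    - {"grip": 0.6,"slide": [0,0,-0.005],"roll": 0}
    - {"grip": 0.6,"slide": [0,0,-0.01],"roll": 0}

```text
time_s: 15.6
tcp_pos: [0.5494, -0.33, 0.0461]
eef_rot: [180.0, -0.0, -10.7]
contact_force: [0.3, 0.5, 0.2]
gripper_width: 0.0434
```

```bash
python3 - <<'E'
from h import *
im,d=capture('scene');save('a8',cv2.resize(im[150:330,40:240],None,fx=4,fy=3.3))
im,d=capture('top');save('a8t',cv2.resize(im[110:250,320:450],None,fx=5,fy=4))
print(get_state())
E
```

```text
{'time_s': 15.7, 'joints': array([-1.35753375e+01,  2.65465507e+01, -1.58330643e+01,  1.48889869e-02,
       -4.75248524e+01,  9.28602213e+01]), 'qd': array([ 0.05911819,  0.49267092, -0.4641401 , -0.22382038,  0.57665767,
        0.10839895]), 'joint_torque': array([-3.29334300e-02, -5.97548282e+01,  2.29575580e+01,  5.35916135e+00,
       -6.54869992e-02,  6.83539156e-05]), 'tcp_pos': array([ 0.54985817, -0.33016121,  0.04648583]), 'eef_rot': array([ 1.79984248e+02, -9.48638669e-02, -1.07050582e+01]), 'contact_force': array([-0.10524607,  0.39954921, -0.19193497]), 'moment': array([-0.03989365, -0.01825862,  0.04857934]), 'gripper_width': 0.03703367299939691}
```

View pics/a8.png

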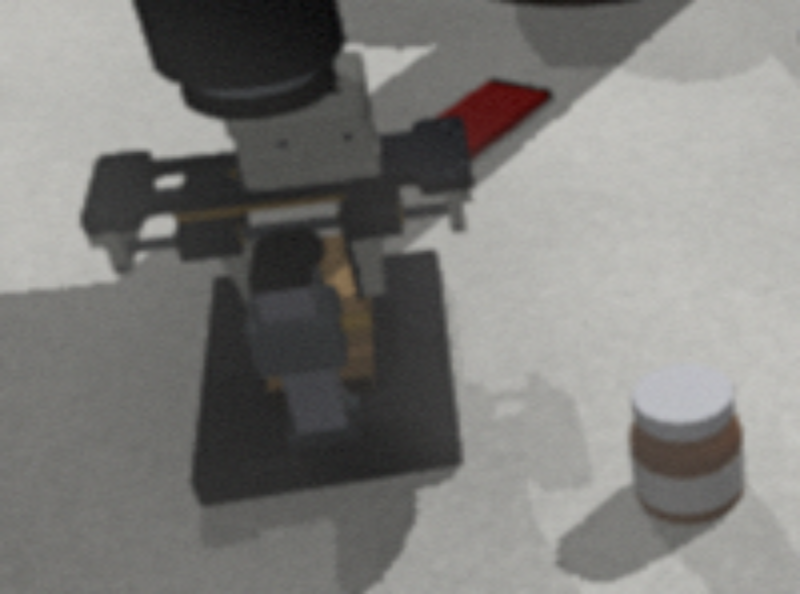

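View pics/a8t.png

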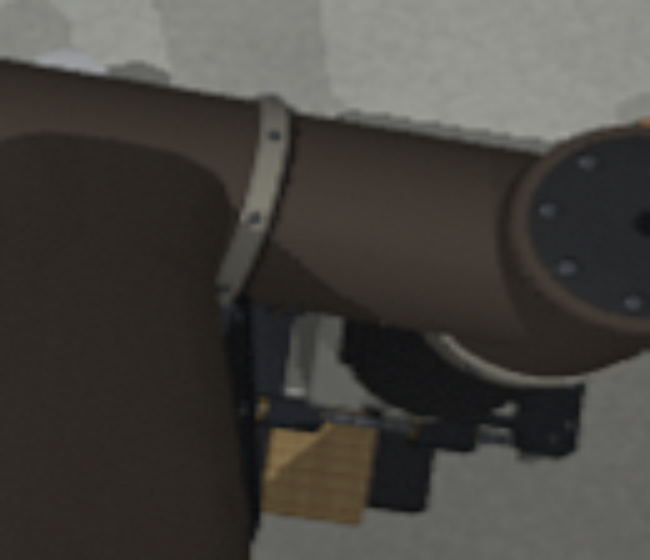

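apply_moves:
  commands:
    - {"grip": 0,"slide": [-0.002,0,-0.005],"roll": 0}
    - {"grip": 0,"slide": [-0.002,0,-0.005],"roll": 0}
    - {"grip": 0,"slide": [-0.002,0,-0.005],"roll": 0}
    - {"grip": 0,"slide": [-0.002,0,-0.005],"roll": 0}
    - {"grip": 0,"slide": [-0.002,0,0.0]}

```text
$.commands[4]: bad value
```

apply_moves:
  commands:
    - {"grip": 0,"slide": [-0.002,0,-0.005],"roll": 0}
    - {"grip": 0,"slide": [-0.002,0,-0.005],"roll": 0}
    - {"grip": 0,"slide": [-0.002,0,-0.005],"roll": 0}
    - {"grip": 0,"slide": [-0.002,0,-0.005],"roll": 0}
    - {"grip": 0,"slide": [-0.002,0,0.0],"roll": 0}

```text
time_s: 16.32
tcp_pos: [0.5476, -0.3297, 0.0454]
eef_rot: [180.0, -0.0, -10.7]
contact_force: [0.2, 0.4, 0.5]
gripper_width: 0.0821
```

apply_moves:
  commands:
    - {"grip": 0,"slide": [0,0,0.008],"roll": 0}
    - {"grip": 0,"slide": [0,0,0.0145],"roll": 0}
    - {"grip": 0.6,"slide": [0,0,0.0145],"roll": 0}
    - {"grip": 0.6,"slide": [0,0,0.0145],"roll": 0}
    - {"grip": 0.6,"slide": [0,0,0.0145],"roll": 0}

```text
time_s: 16.95
tcp_pos: [0.5475, -0.3296, 0.0311]
eef_rot: [180.0, -0.0, -10.7]
contact_force: [0.6, 0.3, -0.2]
gripper_width: 0.0632
```

apply_moves:
  commands:
    - {"grip": 0.6,"slide": [0,0,0],"roll": 0}
    - {"grip": 0.6,"slide": [0,0,0],"roll": 0}
    - {"grip": 0.6,"slide": [0,0,0],"roll": 0}

```text
time_s: 17.32
tcp_pos: [0.5475, -0.3296, 0.0311]
eef_rot: [180.0, -0.0, -10.7]
contact_force: [0.0, -0.3, 1.7]
gripper_width: 0.0535
```

apply_moves:
  commands:
    - {"grip": 0.6,"slide": [0,0,-0.006],"roll": 0}
    - {"grip": 0.6,"slide": [0,0,-0.009],"roll": 0}
    - {"grip": 0.6,"slide": [-0.03,0,-0.01],"roll": 0}
    - {"grip": 0.6,"slide": [-0.07,0,-0.01],"roll": 0}
    - {"grip": 0.6,"slide": [-0.1,0,-0.03],"roll": 0}

```text
time_s: 17.95
tcp_pos: [0.4463, -0.3103, 0.0598]
eef_rot: [-180.0, 0.2, -10.7]
contact_force: [-0.5, -0.8, -0.0]
gripper_width: 0.0532
```

```bash
python3 go.py 545.8 306.8 80 -8.9; python3 - <<'E'
from h import *
im,d=capture('scene');save('a9',cv2.resize(im[120:300,40:240],None,fx=4,fy=3.3))
E
```

```text
slide [-0.0173 -0.6248 -0.0202] roll -1.8 t 17.95 joints [-14.  18. -28.  -0. -44.  93.]
```

View pics/a9.png

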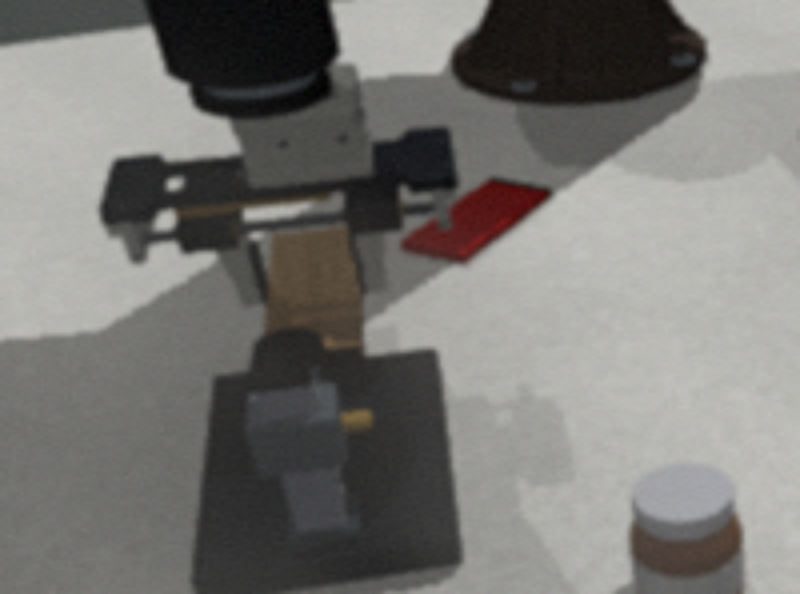

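apply_moves:
  commands:
    - {"grip": 0.6,"slide": [0,-0.05,-0.02],"roll": 0}
    - {"grip": 0.6,"slide": [0,-0.105,-0.03],"roll": 0}
    - {"grip": 0.6,"slide": [0,-0.16,-0.03],"roll": 0}
    - {"grip": 0.6,"slide": [0,-0.215,-0.03],"roll": 0}
    - {"grip": 0.6,"slide": [0,-0.27,-0.03],"roll": -1}

```text
time_s: 18.62
tcp_pos: [0.4997, -0.0438, 0.0915]
eef_rot: [-180.0, -0.1, -9.7]
contact_force: [1.0, 0.1, -1.5]
gripper_width: 0.0536
```

apply_moves:
  commands:
    - {"grip": 0.6,"slide": [0,-0.055,0],"roll": 0}
    - {"grip": 0.6,"slide": [0,-0.11,0],"roll": 0}
    - {"grip": 0.6,"slide": [0,-0.165,0],"roll": 0}
    - {"grip": 0.6,"slide": [0,-0.22,0],"roll": 0}
    - {"grip": 0.6,"slide": [0,-0.27,0],"roll": -0.8}

```text
time_s: 19.25
tcp_pos: [0.5451, 0.2227, 0.0912]
eef_rot: [-180.0, -0.0, -8.9]
contact_force: [0.9, 0.0, -0.2]
gripper_width: 0.0533
```

```bash
python3 go.py 545.8 306.8 60 -8.9
```

```text
slide [-0.0123 -0.0832  0.0312] roll 0.0 t 19.25 joints [ 41.  19. -20.   0. -50.  40.]
```

apply_moves:
  commands:
    - {"grip": 0.6,"slide": [-0.008,-0.05,0],"roll": 0}
    - {"grip": 0.6,"slide": [-0.012,-0.082,0.01],"roll": 0}
    - {"grip": 0.6,"slide": [-0.012,-0.082,0.031],"roll": 0}
    - {"grip": 0.6,"slide": [-0.012,-0.082,0.04],"roll": 0}
    - {"grip": 0.6,"slide": [-0.012,-0.082,0.04],"roll": 0}

```text
time_s: 19.88
tcp_pos: [0.5453, 0.3024, 0.05]
eef_rot: [179.9, 0.1, -9.0]
contact_force: [-0.3, 0.1, -0.6]
gripper_width: 0.0534
```

```bash
python3 go.py 545.8 306.8 18.5 -8.9; python3 - <<'E'
from h import *
im,d=capture('scene');save('a10',cv2.resize(im[120:270,240:440],None,fx=4,fy=4))
im,d=capture('top');save('a10t',cv2.resize(im[150:290,80:240],None,fx=4,fy=4))
E
```

```text
slide [-0.0002 -0.0045  0.0315] roll -0.1 t 19.88 joints [ 47.  25. -18.  -0. -47.  34.]
```

View pics/a10.png

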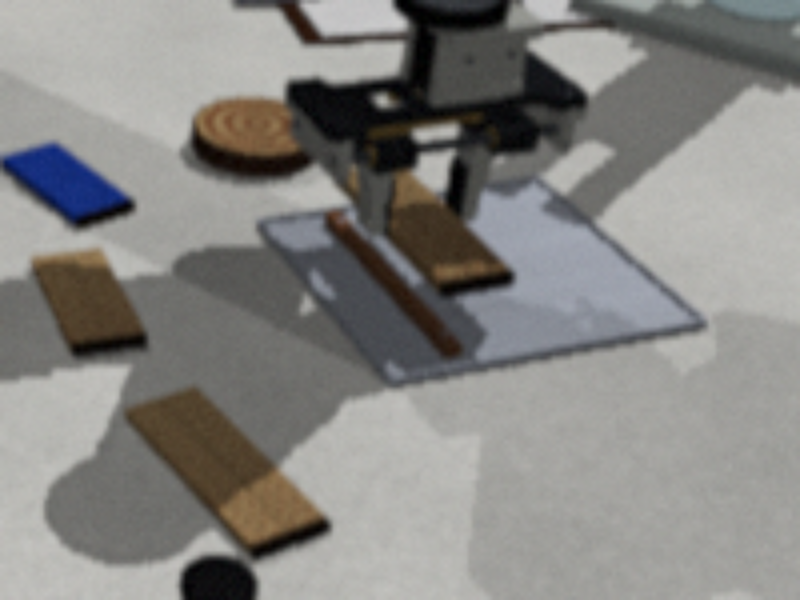

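View pics/a10t.png

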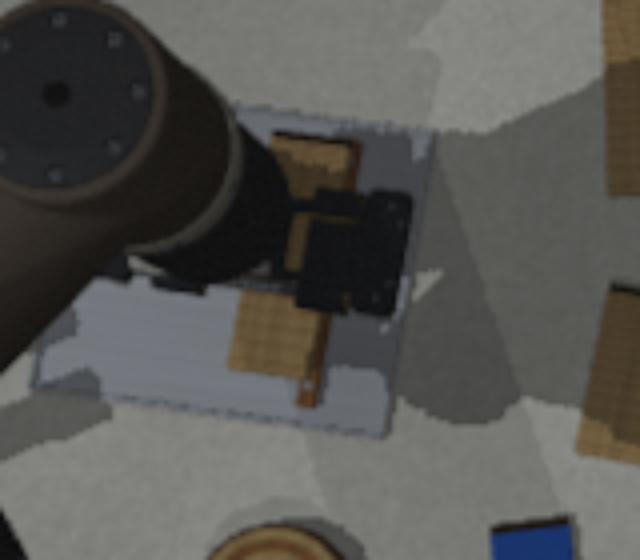

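apply_moves:
  commands:
    - {"grip": 0.6,"slide": [0,-0.002,0.01],"roll": 0}
    - {"grip": 0.6,"slide": [0,-0.003,0.02],"roll": 0}
    - {"grip": 0.6,"slide": [0,-0.003,0.028],"roll": 0}
    - {"grip": 0.6,"slide": [0,-0.003,0.031],"roll": 0}
    - {"grip": 0.6,"slide": [0,-0.003,0.031],"roll": 0}

```text
time_s: 20.6
tcp_pos: [0.546, 0.3061, 0.0195]
eef_rot: [180.0, 0.0, -8.9]
contact_force: [-0.3, -0.3, -0.8]
gripper_width: 0.0534
```

```bash
python3 go.py 545.8 306.8 18.5 -8.9; python3 - <<'E'
from h import *
im,d=capture('scene');save('a11',cv2.resize(im[150:250,290:440],None,fx=5,fy=5))
E
```

```text
slide [-0.0003 -0.0006  0.001 ] roll -0.0 t 20.6 joints [ 47.  27. -19.   0. -44.  34.]
```

View pics/a11.png

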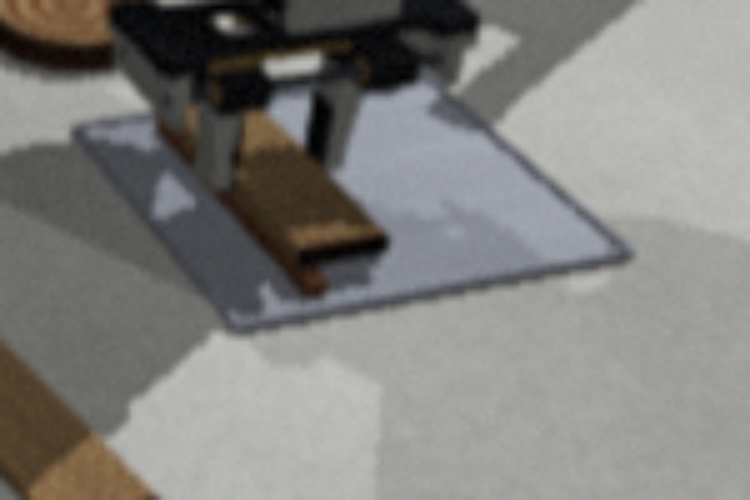

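apply_moves:
  commands:
    - {"grip": 0.6,"slide": [0,0,0.002],"roll": 0}
    - {"grip": 0.5,"slide": [0,0,0.002],"roll": 0}
    - {"grip": 0.2,"slide": [0,0,0.002],"roll": 0}
    - {"grip": 0.2,"slide": [0,0,0.002],"roll": 0}
    - {"grip": 0.2,"slide": [0,0,0.002],"roll": 0}

```text
time_s: 21.28
tcp_pos: [0.5462, 0.3063, 0.018]
eef_rot: [-180.0, -0.0, -8.9]
contact_force: [-0.5, -0.2, 0.2]
gripper_width: 0.0692
```

```bash
python3 - <<'E'
from h import *
im,d=capture('scene');save('a12',cv2.resize(im[150:250,290:440],None,fx=5,fy=5))
E
```

```text
(no output)
```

View pics/a12.png

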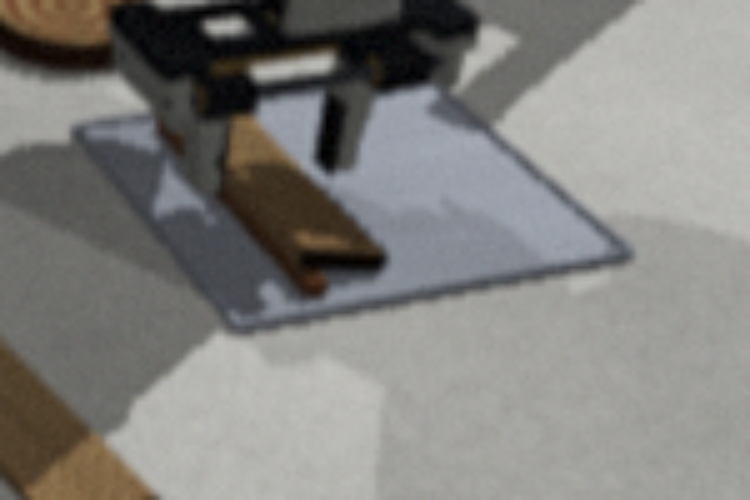

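apply_moves:
  commands:
    - {"grip": 0.2,"slide": [0,0,-0.03],"roll": 0}
    - {"grip": 0,"slide": [0,0,-0.08],"roll": 0}
    - {"grip": 0,"slide": [0.02,0.05,-0.09],"roll": 0}
    - {"grip": 0,"slide": [0.04,0.11,-0.09],"roll": -4}
    - {"grip": 0,"slide": [0.06,0.17,-0.09],"roll": -8}

```text
time_s: 21.95
tcp_pos: [0.579, 0.1291, 0.1084]
eef_rot: [-180.0, -0.1, -0.7]
contact_force: [0.9, 0.2, 0.1]
gripper_width: 0.0877
```

```bash
python3 go.py 658 64 80 2; python3 - <<'E'
from m import *
im,d,P=measure(('strip_a',));save('b1',im)
im,d=capture('scene');save('b1s',im)
E
```

```text
slide [0.0798 0.0641 0.0284] roll -2.7 t 21.95 joints [ 31.  19. -19.   0. -52.  58.]
strip_a 0.96 px [236 243] n 826 c [472.4  74.6] sz [119.2  54.1] ang -11.2 z 0.0090 [119  99  68]
strip_a 0.81 px [238 159] n 449 c [708.3  66.9] sz [82.2 50.4] ang 3.2 z 0.0077 [103  86  60]
strip_a 0.75 px [213 302] n 843 c [313.  137.3] sz [116.   54.3] ang 7.3 z 0.0089 [ 30  58 117]
strip_a 0.75 px [330 305] n 954 c [ 299.9 -176.2] sz [120.7  56.8] ang -48.4 z 0.0091 [106  30  29]
strip_a 0.57 px [153 224] n 608 c [529.1 308.3] sz [113.3  53.3] ang -9.3 z 0.0213 [119  99  68]
strip_a 0.41 px [384 196] n 3612 c [ 587.6 -336.2] sz [200.6 131.8] ang -10.2 z 0.0288 [38 38 40]
```

View pics/b1.png

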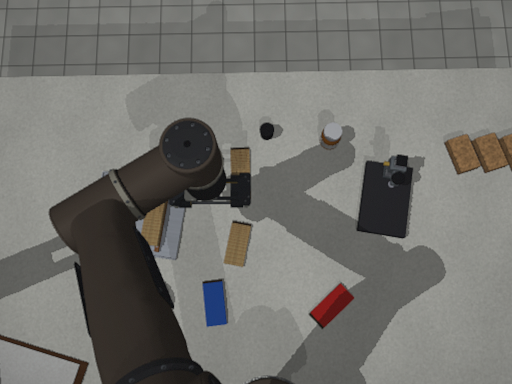

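apply_moves:
  commands:
    - {"grip": 0,"slide": [0.04,0.032,0],"roll": -1.5}
    - {"grip": 0,"slide": [0.079,0.0634,0.01],"roll": -3.3}
    - {"grip": 0,"slide": [0.079,0.0634,0.05],"roll": -3.3}
    - {"grip": 0,"slide": [0.079,0.0634,0.07],"roll": -3.3}
    - {"grip": 0,"slide": [0.079,0.0634,0.07],"roll": -3.3}

```text
time_s: 22.72
tcp_pos: [0.6556, 0.0661, 0.0359]
eef_rot: [179.9, 0.2, 2.4]
contact_force: [0.8, 0.2, 0.6]
gripper_width: 0.0875
```

```bash
python3 go.py 657 64.7 3.5 2.6;  python3 - <<'E'
from h import *
im,d=capture('scene');save('b2',cv2.resize(im[170:290,200:360],None,fx=5,fy=5))
E
```

```text
slide [0.0013 0.0015 0.0324] roll -0.2 t 22.73 joints [ 23.  29. -14.  -0. -48.  70.]
```

View pics/b2.png

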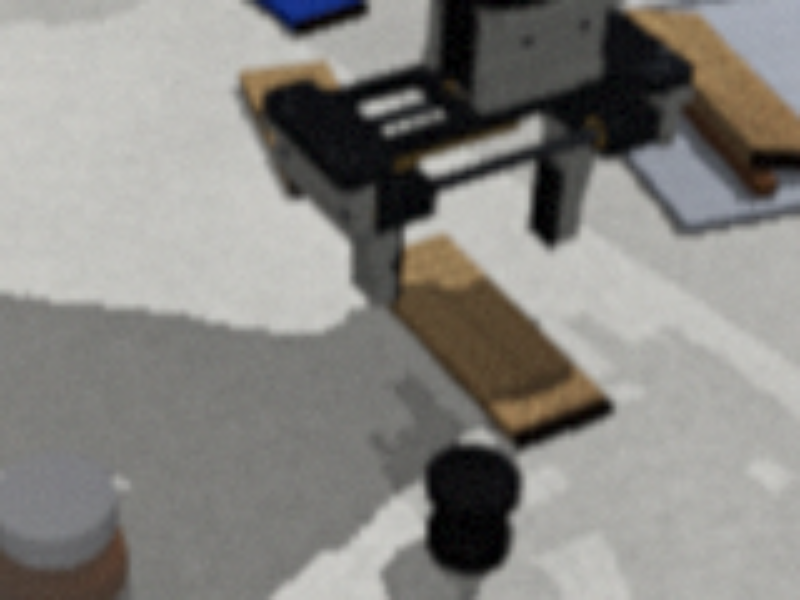

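apply_moves:
  commands:
    - {"grip": 0,"slide": [0.001,0.001,0.02],"roll": 0}
    - {"grip": 0,"slide": [0.001,0.001,0.03],"roll": 0}
    - {"grip": 0,"slide": [0.001,0.001,0.032],"roll": 0}
    - {"grip": 0,"slide": [0.001,0.001,0.032],"roll": 0}
    - {"grip": 0.6,"slide": [0.001,0.001,0.0325],"roll": 0}

```text
time_s: 23.4
tcp_pos: [0.6583, 0.0651, 0.0061]
eef_rot: [-180.0, -0.1, 2.4]
contact_force: [-0.7, 0.7, -0.1]
gripper_width: 0.0822
```

apply_moves:
  commands:
    - {"grip": 0.6,"slide": [0,0,0],"roll": 0}
    - {"grip": 0.6,"slide": [0,0,0],"roll": 0}
    - {"grip": 0.6,"slide": [0,0,0],"roll": 0}
    - {"grip": 0.6,"slide": [0,0,0],"roll": 0}

```text
time_s: 23.9
tcp_pos: [0.6578, 0.0649, 0.0055]
eef_rot: [180.0, -0.0, 2.4]
contact_force: [0.1, 0.0, 1.2]
gripper_width: 0.0528
```

apply_moves:
  commands:
    - {"grip": 0.2,"slide": [0,0,0],"roll": 0}
    - {"grip": 0.2,"slide": [0,0,0],"roll": 0}
    - {"grip": 0.2,"slide": [0,0,0.003],"roll": 0}
    - {"grip": 0.2,"slide": [0,0,0.003],"roll": 0}
    - {"grip": 0.6,"slide": [0,0,0.003],"roll": 0}

```text
time_s: 24.52
tcp_pos: [0.6578, 0.0649, 0.0023]
eef_rot: [180.0, 0.0, 2.4]
contact_force: [0.0, -0.4, 0.5]
gripper_width: 0.0644
```

apply_moves:
  commands:
    - {"grip": 0.6,"slide": [0,0,0],"roll": 0}
    - {"grip": 0.6,"slide": [0,0,0],"roll": 0}
    - {"grip": 0.6,"slide": [0,0,0],"roll": 0}

```text
time_s: 24.9
tcp_pos: [0.6579, 0.0649, 0.0024]
eef_rot: [-180.0, -0.0, 2.4]
contact_force: [-0.1, -0.4, -0.5]
gripper_width: 0.0533
```

apply_moves:
  commands:
    - {"grip": 0.6,"slide": [0,0,-0.01],"roll": 0}
    - {"grip": 0.6,"slide": [0,0,-0.04],"roll": 0}
    - {"grip": 0.6,"slide": [0,0,-0.08],"roll": 0}
    - {"grip": 0.6,"slide": [-0.03,0.02,-0.09],"roll": 3}
    - {"grip": 0.6,"slide": [-0.06,0.06,-0.09],"roll": 8}

```text
time_s: 25.52
tcp_pos: [0.6008, 0.003, 0.0944]
eef_rot: [-179.9, -0.2, -5.6]
contact_force: [0.7, -0.0, -1.1]
gripper_width: 0.0534
```

```bash
python3 go.py 449.8 -310.1 65 -10.7;  python3 - <<'E'
from h import *
im,d=capture('scene');save('b3',cv2.resize(im[150:290,160:340],None,fx=4.4,fy=4.2))
E
```

```text
slide [-0.1195  0.3264  0.0294] roll 5.1 t 25.52 joints [ 19.  20. -19.   0. -51.  65.]
```

View pics/b3.png

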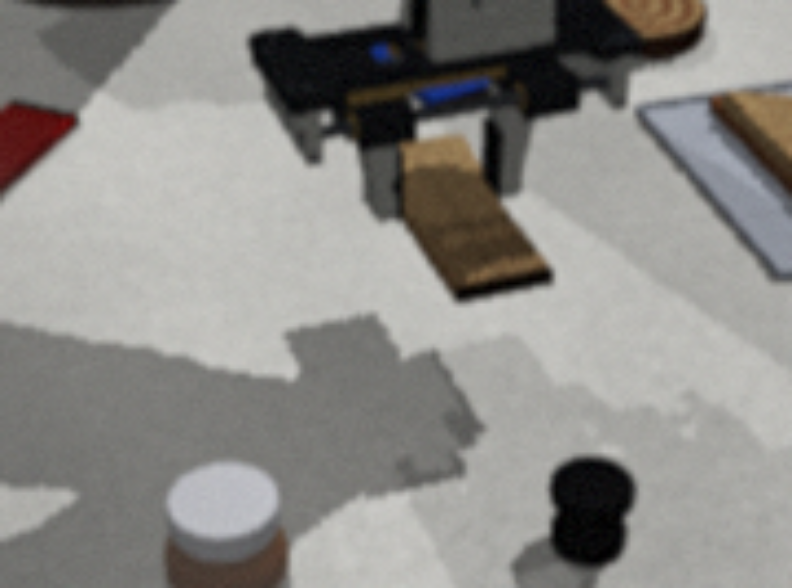

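Strip_b is held level, at about (470,220) in the crop. On to the gauge.

apply_moves:
  commands:
    - {"grip": 0.6,"slide": [-0.02,0.055,0],"roll": 1}
    - {"grip": 0.6,"slide": [-0.04,0.11,0],"roll": 2}
    - {"grip": 0.6,"slide": [-0.06,0.165,0.01],"roll": 3}
    - {"grip": 0.6,"slide": [-0.08,0.22,0.02],"roll": 4}
    - {"grip": 0.6,"slide": [-0.1,0.27,0.03],"roll": 5}

```text
time_s: 26.2
tcp_pos: [0.4738, -0.2582, 0.063]
eef_rot: [180.0, -0.1, -10.6]
contact_force: [1.2, -0.1, -0.2]
gripper_width: 0.0539
```

```bash
python3 go.py 449.8 -310.1 50 -10.7
```

```text
slide [-0.014   0.0555  0.013 ] roll 0.1 t 26.2 joints [ -8.  17. -28.   0. -44.  87.]
```

apply_moves:
  commands:
    - {"grip": 0.6,"slide": [-0.014,0.052,0.01],"roll": 0}
    - {"grip": 0.6,"slide": [-0.014,0.0535,0.02],"roll": 0}
    - {"grip": 0.6,"slide": [0.0,0.0535,0.022],"roll": 0}
    - {"grip": 0.6,"slide": [0.02,0.0535,0.022],"roll": 0}
    - {"grip": 0.6,"slide": [0.02,0.0535,0.022],"roll": 0}

```text
time_s: 26.82
tcp_pos: [0.4875, -0.3122, 0.0409]
eef_rot: [180.0, -0.1, -10.5]
contact_force: [-0.4, 0.3, -0.6]
gripper_width: 0.0533
```

```bash
python3 go.py 544.2 -327.9 36 -10.7
```

```text
slide [0.0586 0.0051 0.0049] roll 0.2 t 26.82 joints [-13.  22. -24.   0. -43.  93.]
```

apply_moves:
  commands:
    - {"grip": 0.6,"slide": [0.02,0.003,0.001],"roll": 0}
    - {"grip": 0.6,"slide": [0.045,0.004,0.001],"roll": 0}
    - {"grip": 0.6,"slide": [0.057,0.004,0.003],"roll": 0}
    - {"grip": 0.6,"slide": [0.057,0.004,0.0075],"roll": 0}
    - {"grip": 0.6,"slide": [0.057,0.004,0.0085],"roll": 0}

```text
time_s: 27.45
tcp_pos: [0.5384, -0.3265, 0.0312]
eef_rot: [-180.0, 0.1, -10.6]
contact_force: [-0.0, -0.1, 0.0]
gripper_width: 0.0537
```

```bash
python3 go.py 544.2 -327.9 30.5 -10.7; python3 - <<'E'
from h import *
im,d=capture('scene');save('b4',cv2.resize(im[150:330,40:240],None,fx=4,fy=3.3))
E
```

```text
slide [0.0059 0.0003 0.0007] roll 0.1 t 27.45 joints [-14.  27. -18.  -0. -45.  93.]
```

View pics/b4.png

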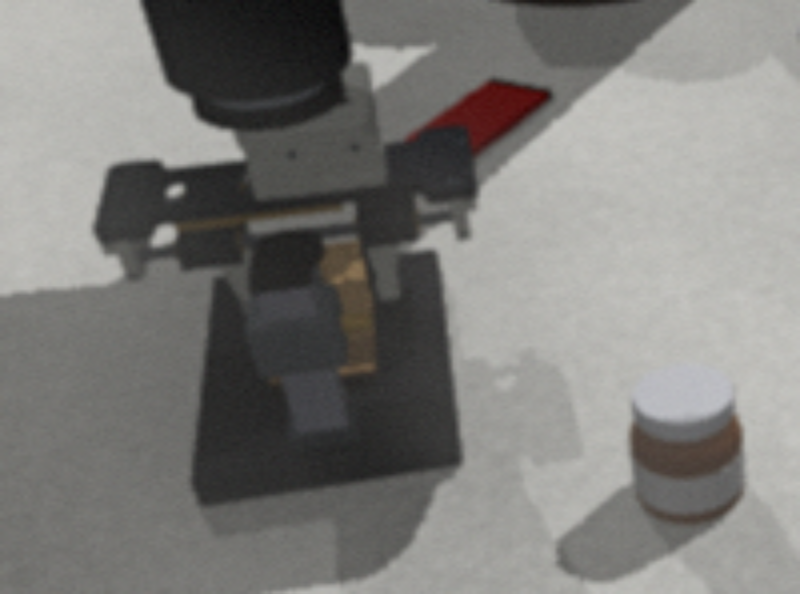

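apply_moves:
  commands:
    - {"grip": 0.6,"slide": [0.004,0,-0.001],"roll": 0}
    - {"grip": 0.6,"slide": [0.004,0,0.0],"roll": 0}
    - {"grip": 0.6,"slide": [0.004,0,0.0005],"roll": 0}
    - {"grip": 0.0,"slide": [0.004,0,0.0005],"roll": 0}
    - {"grip": 0.0,"slide": [0.004,0,0.0005],"roll": 0}

```text
time_s: 28.12
tcp_pos: [0.5434, -0.328, 0.0314]
eef_rot: [180.0, -0.0, -10.6]
contact_force: [0.3, -0.4, 0.3]
gripper_width: 0.0687
```

apply_moves:
  commands:
    - {"grip": 0,"slide": [0,0,0],"roll": 0}
    - {"grip": 0,"slide": [0,0,0],"roll": 0}
    - {"grip": 0,"slide": [0,0,-0.03],"roll": 0}
    - {"grip": 1,"slide": [0,0,-0.08],"roll": 0}
    - {"grip": 1,"slide": [0,0,-0.13],"roll": 0}

```text
time_s: 28.75
tcp_pos: [0.5432, -0.3279, 0.1626]
eef_rot: [180.0, 0.0, -10.6]
contact_force: [0.9, -0.1, 0.5]
gripper_width: 0.0731
```

```bash
python3 go.py 613 -341 142 -10.7; python3 - <<'E'
from h import *
im,d=capture('scene');save('b5',cv2.resize(im[150:330,40:240],None,fx=4,fy=3.3))
E
```

```text
slide [0.0711 0.0001 0.0206] roll 0.1 t 28.75 joints [-14.  19. -10.   0. -61.  93.]
```

View pics/b5.png

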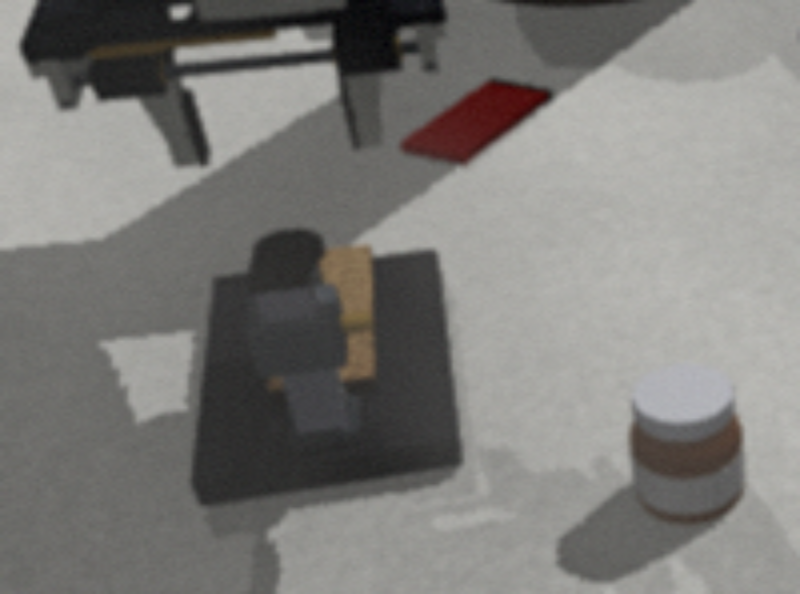

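apply_moves:
  commands:
    - {"grip": 1,"slide": [0.02,0,0],"roll": 0}
    - {"grip": 1,"slide": [0.05,0,0],"roll": 0}
    - {"grip": 1,"slide": [0.07,0,0],"roll": 0}
    - {"grip": 1,"slide": [0.07,0,0.0],"roll": 0}
    - {"grip": 1,"slide": [0.07,0,0.015],"roll": 0}

```text
time_s: 29.42
tcp_pos: [0.6125, -0.3409, 0.1467]
eef_rot: [180.0, -0.1, -10.6]
contact_force: [-0.3, 1.1, -1.0]
gripper_width: 0.0193
```

apply_moves:
  commands:
    - {"grip": 1,"slide": [0,0,0.01],"roll": 0}
    - {"grip": 1,"slide": [0,0,0.02],"roll": 0}
    - {"grip": 1,"slide": [0,0,0.028],"roll": 0}
    - {"grip": 1,"slide": [0,0,0.033],"roll": 0}
    - {"grip": 1,"slide": [0,0,0.035],"roll": 0}

```text
time_s: 30.05
tcp_pos: [0.6119, -0.3409, 0.1111]
eef_rot: [180.0, 0.0, -10.6]
contact_force: [-1.4, 0.3, 3.9]
gripper_width: 0.0003
```

apply_moves:
  commands:
    - {"grip": 1,"slide": [0,0,0.0015],"roll": 0}
    - {"grip": 1,"slide": [0,0,0.0025],"roll": 0}
    - {"grip": 1,"slide": [0,0,0.0025],"roll": 0}
    - {"grip": 1,"slide": [0,0,0.0025],"roll": 0}
    - {"grip": 1,"slide": [0,0,0.0025],"roll": 0}

```text
time_s: 30.68
tcp_pos: [0.6119, -0.3409, 0.1103]
eef_rot: [180.0, -0.0, -10.6]
contact_force: [-4.5, 2.3, 10.0]
gripper_width: 0.0003
```

apply_moves:
  commands:
    - {"grip": 1,"slide": [0,0,0.0005],"roll": 0}
    - {"grip": 1,"slide": [0,0,0.0005],"roll": 0}
    - {"grip": 1,"slide": [0,0,0.0005],"roll": 0}
    - {"grip": 1,"slide": [0,0,-0.03],"roll": 0}
    - {"grip": 1,"slide": [0,0,-0.06],"roll": 0}

```text
time_s: 31.3
tcp_pos: [0.6123, -0.3406, 0.1692]
eef_rot: [-180.0, 0.0, -10.6]
contact_force: [0.0, -0.2, -0.3]
gripper_width: 0.0003
```

apply_moves:
  commands:
    - {"grip": 0,"slide": [-0.03,0,0],"roll": 0}
    - {"grip": 0,"slide": [-0.068,0,0],"roll": 0}
    - {"grip": 0,"slide": [-0.068,0,0.03],"roll": 0}
    - {"grip": 0,"slide": [-0.068,0,0.06],"roll": 0}
    - {"grip": 0,"slide": [-0.068,0,0.09],"roll": 0}

```text
time_s: 31.92
tcp_pos: [0.5456, -0.3282, 0.0782]
eef_rot: [-180.0, -0.1, -10.6]
contact_force: [0.8, 0.1, -0.0]
gripper_width: 0.0444
```

```bash
python3 go.py 543.4 -328 30.5 -10.7; python3 - <<'E'
from h import *
im,d=capture('scene');save('b6',cv2.resize(im[150:330,40:240],None,fx=4,fy=3.3))
E
```

```text
slide [-0.0022  0.0003  0.0477] roll 0.1 t 31.93 joints [-14.  24. -15.  -0. -51.  93.]
```

View pics/b6.png

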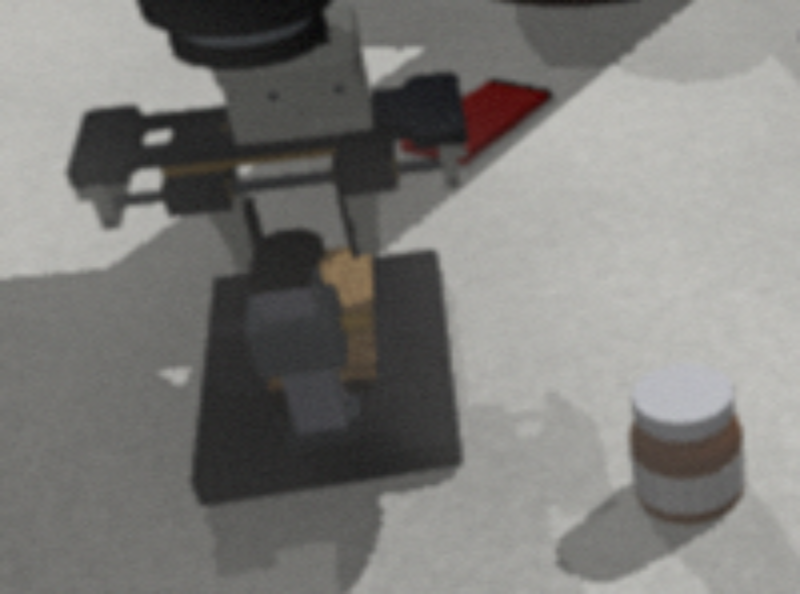

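apply_moves:
  commands:
    - {"grip": 0,"slide": [-0.002,0,0.005],"roll": 0}
    - {"grip": 0,"slide": [-0.002,0,0.01],"roll": 0}
    - {"grip": 0,"slide": [-0.002,0,0.02],"roll": 0}
    - {"grip": 0,"slide": [-0.002,0,0.04],"roll": 0}
    - {"grip": 0,"slide": [-0.002,0,0.0472],"roll": 0}

```text
time_s: 32.6
tcp_pos: [0.5429, -0.3277, 0.0307]
eef_rot: [-180.0, 0.1, -10.6]
contact_force: [0.6, 0.4, -0.7]
gripper_width: 0.087
```

apply_moves:
  commands:
    - {"grip": 0.6,"slide": [0,0,0],"roll": 0}
    - {"grip": 0.6,"slide": [0,0,0],"roll": 0}
    - {"grip": 0.6,"slide": [0,0,0],"roll": 0}
    - {"grip": 0.6,"slide": [0,0,0],"roll": 0}
    - {"grip": 0.6,"slide": [0,0,0],"roll": 0}

```text
time_s: 33.22
tcp_pos: [0.5437, -0.328, 0.0321]
eef_rot: [180.0, -0.0, -10.6]
contact_force: [0.1, 0.2, 2.0]
gripper_width: 0.0533
```

apply_moves:
  commands:
    - {"grip": 0.6,"slide": [0,0,-0.004],"roll": 0}
    - {"grip": 0.6,"slide": [0,0,-0.007],"roll": 0}
    - {"grip": 0.6,"slide": [-0.03,0,-0.008],"roll": 0}
    - {"grip": 0.6,"slide": [-0.07,0,-0.01],"roll": 0}
    - {"grip": 0.6,"slide": [-0.1,0,-0.03],"roll": 0}

```text
time_s: 33.85
tcp_pos: [0.4426, -0.3088, 0.0608]
eef_rot: [-180.0, 0.2, -10.6]
contact_force: [1.0, -0.1, 0.4]
gripper_width: 0.0532
```

```bash
cat > tr.py <<'E'
from h import *
# tray-frame analysis of the points above the tray
O=np.array([.5583,.3514]); yaw=np.radians(-8.9)
ex=np.array([np.cos(yaw),np.sin(yaw)]);ey=np.array([-np.sin(yaw),np.cos(yaw)])
def totray(P):
    q=P[...,:2]-O; return np.stack([q@ex,q@ey,P[...,2]],-1)
def prof(im,d,x0=-.02,x1=.02):
    T=totray(cloud('top',d)); ok=(d>0)&(T[...,0]>x0)&(T[...,0]<x1)&(abs(T[...,1])<.13)
    p=T[ok]
    for y in np.arange(-.085,.11,.005):
        s=p[abs(p[:,1]-y)<.0025]
        if len(s)>2: print('%4.0f:%5.1f'%(y*1e3,np.median(s[:,2])*1e3),end='  ')
    print()
def woodfit(im,d):
    T=totray(cloud('top',d)); i=im.astype(int)
    w=(d>0)&(abs(T[...,0])<.12)&(T[...,1]>-.1)&(T[...,1]<.13)&(T[...,2]>.0035)&(i[...,0]>i[...,2]*1.25)
    return w,T
E
python3 - <<'E'
from tr import *
im,d=capture('top');save('b7',im); prof(im,d)
prof(im,d,-.07,-.03);prof(im,d,.03,.07)
w,T=woodfit(im,d); p=T[w&(T[...,1]<0)]; print(cv2.minAreaRect((p[:,:2]*1e3).astype(np.float32)))
print(get_state()['gripper_width'])
im,d=capture('scene');save('b7s',cv2.resize(im[120:300,40:240],None,fx=4,fy=3.3))
E
```

```text
-85:  2.8   -80:  2.5   -75:  8.5   -70: 24.5   -65: 24.3   -60: 22.6   -55: 21.9   -50: 21.4   -45: 19.3   -40: 19.2   -35: 16.9   -30: 16.2   -25: 14.7   -20: 12.7   -15:  2.6   -10:  3.0    -5:  1.7     0:  2.7     5:  3.0    10:  2.9    15:  3.3    20:  2.8    25:  2.7    30:  2.4    35:  3.2    40:  2.4    45:  3.2    50:  2.5    55:  2.5    60:  2.3    65:  2.9    70:  2.6    75:  1.8    80:  2.2    85:  2.5    90:  2.8    95:  3.0   100:  2.5   105:  2.5  
 -85:  1.8   -80:  3.7   -75:  9.6   -70: 25.8   -65: 24.7   -60: 22.7   -55: 21.6   -50: 21.3   -45: 19.8   -40: 18.3   -35: 17.0   -30: 15.9   -25: 14.9   -20: 13.4   -15:  3.8   -10:  3.7    -5:  2.7     0:  3.2     5:  3.2    10:  2.7    15:  3.7    20:  3.5    25:  3.5    30:  2.8    35:  3.7    40:  2.6    45:  1.6    50:  2.0    55:  2.9    60:  2.0    65:  1.6    70:  2.9    75:  3.4    80:  2.3    85:  3.1    90:  2.2    95:  2.5   100:  3.5   105:  3.0  
 -85:  2.5   -80:  3.3   -75:  7.9   -70: 24.0   -65: 24.5   -60: 24.0   -55: 22.7   -50: 21.4   -45: 20.1   -40: 17.8   -35: 16.9   -30: 16.2   -25: 13.9   -20: 12.4   -15:  2.1   -10:  2.1    -5:  2.3     0:  2.9     5:  2.5    10:  2.3    15:  3.8    20:  2.0    25:  2.3    30:  2.3    35:  1.7    40:  2.5    45:  3.0    50:  2.2    55:  2.9    60:  2.6    65:  3.0    70:  2.6    75:  1.8    80:  2.3    85:  1.9    90:  2.8    95:  0.4   100:  1.2   105:  2.2  
((-1.2578125, -47.75353240966797), (188.72340393066406, 56.70085906982422), 0.18191231787204742)
0.05348325715109768
```

View pics/b7.png

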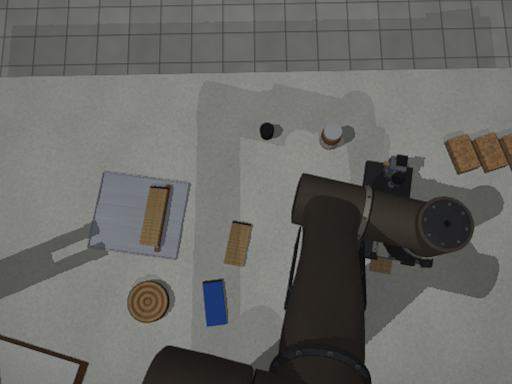

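View pics/b7s.png

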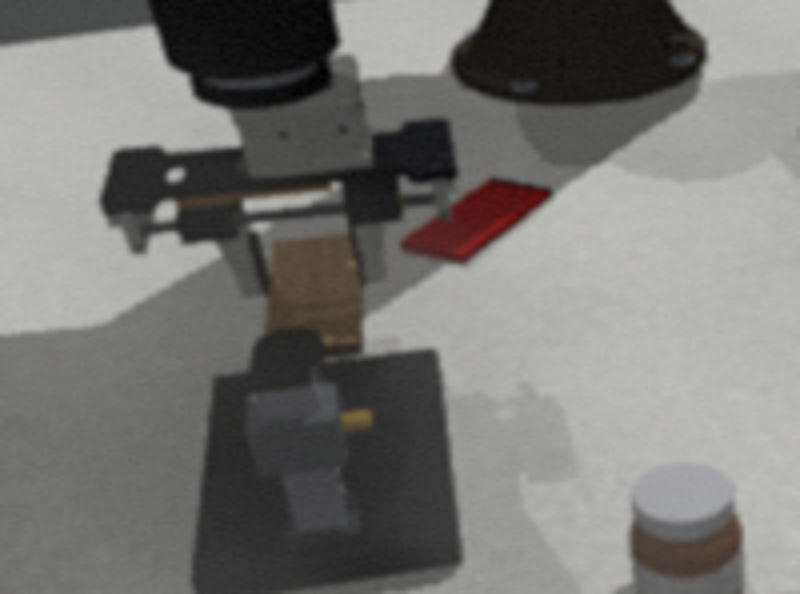

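apply_moves:
  commands:
    - {"grip": 0.6,"slide": [0,-0.05,-0.02],"roll": 0}
    - {"grip": 0.6,"slide": [0,-0.105,-0.03],"roll": 0}
    - {"grip": 0.6,"slide": [0,-0.16,-0.03],"roll": 0}
    - {"grip": 0.6,"slide": [0,-0.215,-0.03],"roll": 0}
    - {"grip": 0.6,"slide": [0,-0.27,-0.03],"roll": -1}

```text
time_s: 34.58
tcp_pos: [0.4957, -0.0421, 0.092]
eef_rot: [-180.0, -0.1, -9.6]
contact_force: [1.0, 0.0, -0.5]
gripper_width: 0.0536
```

apply_moves:
  commands:
    - {"grip": 0.6,"slide": [0,-0.055,0],"roll": 0}
    - {"grip": 0.6,"slide": [0,-0.11,0],"roll": 0}
    - {"grip": 0.6,"slide": [0,-0.165,0],"roll": 0}
    - {"grip": 0.6,"slide": [0,-0.22,0],"roll": 0}
    - {"grip": 0.6,"slide": [0,-0.27,0],"roll": -0.7}

```text
time_s: 35.2
tcp_pos: [0.5405, 0.2246, 0.0917]
eef_rot: [-180.0, -0.0, -8.9]
contact_force: [1.3, -0.1, -1.2]
gripper_width: 0.0533
```

```bash
python3 go.py 541 344.5 60 -8.9
```

```text
slide [-0.018  -0.1185  0.0317] roll 0.0 t 35.2 joints [ 42.  19. -21.   0. -50.  39.]
```

apply_moves:
  commands:
    - {"grip": 0.6,"slide": [-0.008,-0.05,0],"roll": 0}
    - {"grip": 0.6,"slide": [-0.017,-0.1,0.0],"roll": 0}
    - {"grip": 0.6,"slide": [-0.018,-0.116,0.02],"roll": 0}
    - {"grip": 0.6,"slide": [-0.018,-0.116,0.031],"roll": 0}
    - {"grip": 0.6,"slide": [-0.018,-0.116,0.031],"roll": 0}

```text
time_s: 35.83
tcp_pos: [0.5394, 0.3379, 0.059]
eef_rot: [179.8, 0.1, -9.0]
contact_force: [0.3, -0.8, 0.3]
gripper_width: 0.0532
```

apply_moves:
  commands:
    - {"grip": 0.6,"slide": [0,0,0.015],"roll": 0}
    - {"grip": 0.6,"slide": [0,0,0.025],"roll": 0}
    - {"grip": 0.6,"slide": [0,0,0.025],"roll": 0}

```text
time_s: 36.2
tcp_pos: [0.5398, 0.3385, 0.0346]
eef_rot: [179.9, 0.1, -9.0]
contact_force: [0.3, 0.5, -0.9]
gripper_width: 0.0534
```

```bash
python3 go.py 541 344.5 25 -8.9; python3 - <<'E'
from h import *
im,d=capture('scene');save('b8',cv2.resize(im[150:250,290:440],None,fx=5,fy=5))
im,d=capture('top');save('b8t',cv2.resize(im[150:290,80:240],None,fx=4,fy=4))
E
```

```text
slide [ 0.0003 -0.0062  0.0096] roll -0.1 t 36.2 joints [ 50.  27. -17.  -0. -46.  31.]
```

View pics/b8.png

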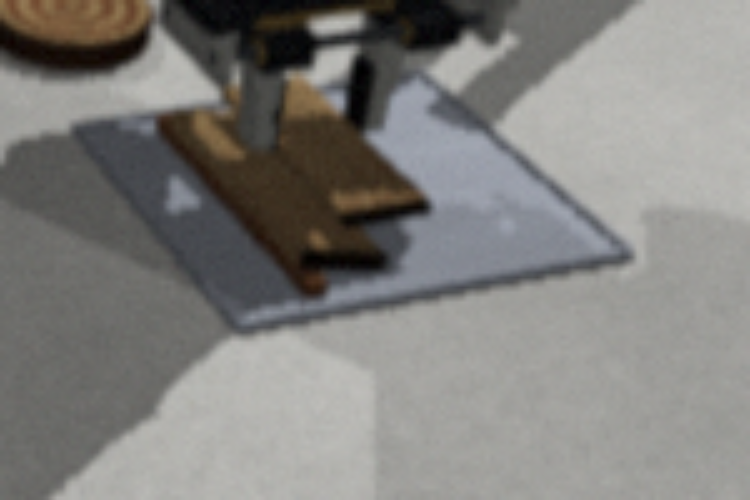

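View pics/b8t.png

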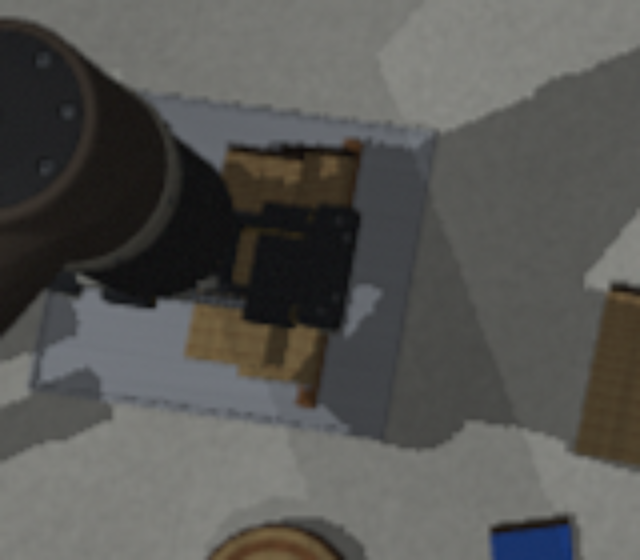

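apply_moves:
  commands:
    - {"grip": 0.6,"slide": [0,-0.005,0.003],"roll": 0}
    - {"grip": 0.6,"slide": [0,-0.006,0.006],"roll": 0}
    - {"grip": 0.6,"slide": [0,-0.006,0.009],"roll": 0}
    - {"grip": 0.6,"slide": [0,-0.006,0.009],"roll": 0}
    - {"grip": 0.6,"slide": [0,-0.006,0.009],"roll": 0}

```text
time_s: 36.92
tcp_pos: [0.5411, 0.3454, 0.0267]
eef_rot: [180.0, -0.0, -8.9]
contact_force: [-0.6, 0.2, -0.5]
gripper_width: 0.0533
```

apply_moves:
  commands:
    - {"grip": 0.6,"slide": [0,0.001,0.0015],"roll": 0}
    - {"grip": 0.6,"slide": [0,0.001,0.0015],"roll": 0}
    - {"grip": 0.26,"slide": [0,0.001,0.0015],"roll": 0}
    - {"grip": 0.26,"slide": [0,0.001,0.0015],"roll": 0}
    - {"grip": 0.26,"slide": [0,0.001,0.0015],"roll": 0}

```text
time_s: 37.55
tcp_pos: [0.541, 0.3445, 0.0252]
eef_rot: [-180.0, -0.0, -8.9]
contact_force: [0.3, 0.0, -0.2]
gripper_width: 0.0644
```

```bash
python3 - <<'E'
from h import *
im,d=capture('scene');save('b9',cv2.resize(im[150:250,290:440],None,fx=5,fy=5))
E
```

```text
(no output)
```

View pics/b9.png

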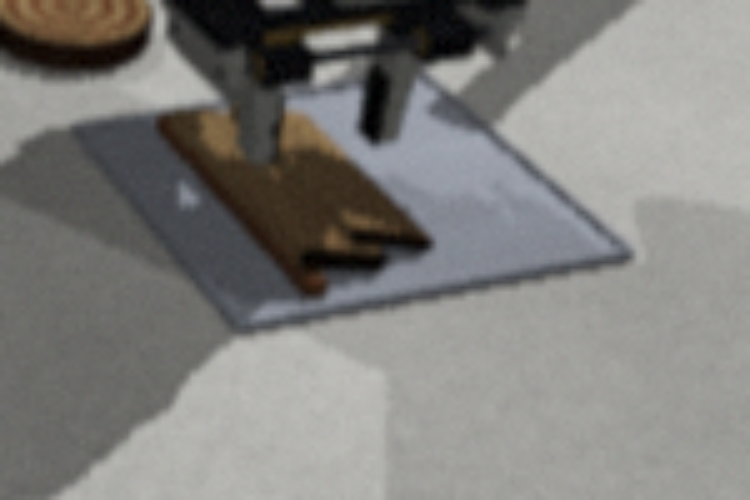

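Strip_b has dropped into a lean on strip_a (far ends near (350,255) and (390,235) in the crop). Lifting away and heading for strip_d, measuring once the arm is clear.

apply_moves:
  commands:
    - {"grip": 0.26,"slide": [0,0,-0.02],"roll": 0}
    - {"grip": 0,"slide": [0,0,-0.06],"roll": 0}
    - {"grip": 0,"slide": [0,0.05,-0.08],"roll": 0}
    - {"grip": 0,"slide": [-0.01,0.11,-0.08],"roll": 0}
    - {"grip": 0,"slide": [-0.02,0.17,-0.08],"roll": 1}

```text
time_s: 38.22
tcp_pos: [0.4942, 0.1781, 0.1055]
eef_rot: [-180.0, -0.0, -9.9]
contact_force: [0.5, -0.6, -0.5]
gripper_width: 0.0874
```

apply_moves:
  commands:
    - {"grip": 0,"slide": [-0.01,0.05,0],"roll": 0.5}
    - {"grip": 0,"slide": [-0.02,0.09,0],"roll": 1}
    - {"grip": 0,"slide": [-0.02,0.09,0],"roll": 1}

```text
time_s: 38.6
tcp_pos: [0.4582, 0.0921, 0.1055]
eef_rot: [-180.0, 0.0, -11.1]
contact_force: [-0.2, 0.8, -0.4]
gripper_width: 0.088
```

```bash
python3 - <<'E'
from tr import *
from m import measure
im,d=capture('top');save('d1',im)
for a,b in((-.07,-.03),(-.02,.02),(.03,.07)): prof(im,d,a,b)
measure(('strip_d',))
im,d=capture('scene');save('d1s',im)
E
python3 go.py 444 82 80 -11.5
```

```text
-65: 24.1   -60: 24.4   -55: 23.8   -50: 22.4   -45: 19.5   -40: 20.2   -35: 21.8   -30: 26.3   -25: 23.5   -20: 21.4   -15: 20.5   -10: 17.7    -5: 17.9     0: 15.3     5: 13.4    10: 12.8    15: 12.4    20:  5.4    25:  3.2    30:  3.1    35:  2.6    40:  3.0    45:  2.9    50:  3.3    55:  2.9    60:  2.0    65:  2.6    70:  2.5    75:  1.6    80:  3.2    85:  1.8    90:  1.7    95:  1.6   100:  1.9   105:  2.1  
 -85:  2.5   -80:  3.8   -75: 12.1   -70: 25.4   -65: 25.0   -60: 22.1   -55: 23.0   -50: 20.0   -45: 19.6   -40: 17.7   -35: 22.3   -30: 25.8   -25: 22.3   -20: 22.5   -15: 20.2   -10: 17.7    -5: 17.8     0: 16.4     5: 13.8    10: 12.4    15: 10.9    20:  4.0    25:  1.6    30:  2.3    35:  3.1    40:  2.8    45:  2.7    50:  2.8    55:  2.9    60:  2.3    65:  2.1    70:  2.7    75:  2.3    80:  2.4    85:  2.3    90:  2.8    95:  2.7   100:  2.9   105:  3.6  
 -85:  2.1   -80:  2.3   -75: 10.0   -70: 24.5   -65: 24.1   -60: 24.7   -55: 21.7   -50: 20.7   -45: 19.7   -40: 18.4   -35: 22.5   -30: 25.3   -25: 22.2   -20: 22.5   -15: 20.1   -10: 18.9    -5: 17.0     0: 1
[... 221 characters left out ...]
  95:  3.5   100:  2.8   105:  0.9  
strip_d 0.85 px [157 206] n 628 c [567.9 294.6] sz [133.7  50.3] ang -2.1 z 0.0214 [96 79 54]
strip_d 0.83 px [237 251] n 295 c [471.6  75.9] sz [119.3  52.9] ang -10.2 z 0.0089 [96 81 56]
strip_d 0.75 px [140 213] n 937 c [555.9 341.4] sz [150.2  54. ] ang -9.4 z 0.0189 [106  88  61]
strip_d 0.66 px [213 301] n 920 c [314.1 137.6] sz [119.6  57.5] ang 5.3 z 0.0089 [ 30  54 106]
strip_d 0.66 px [330 305] n 884 c [ 301.  -176.5] sz [118.5  53.6] ang -47.7 z 0.0093 [111  26  25]
strip_d 0.44 px [394 171] n 430 c [ 638.  -344.4] sz [74.2 42.4] ang -13.2 z 0.1281 [52 52 52]
slide [-0.0136  0.0159  0.0254] roll 0.6 t 38.8 joints [ 36.   8. -34.   0. -48.  43.]
```

View pics/d1.png

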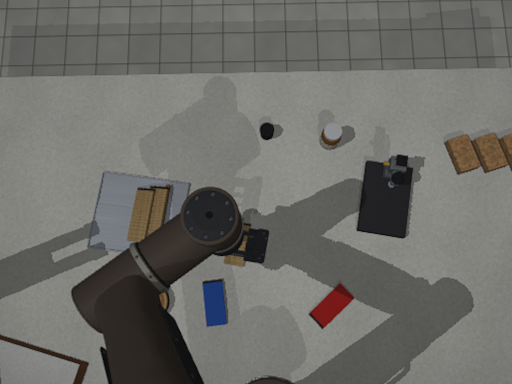

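View pics/d1s.png

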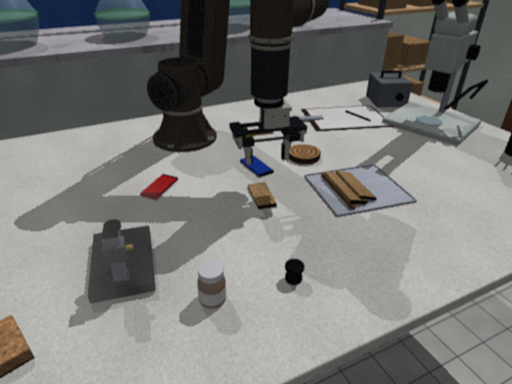

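apply_moves:
  commands:
    - {"grip": 0,"slide": [-0.01,0.014,0.02],"roll": 0}
    - {"grip": 0,"slide": [-0.01,0.014,0.05],"roll": 0}
    - {"grip": 0,"slide": [-0.01,0.014,0.08],"roll": 0}
    - {"grip": 0,"slide": [-0.01,0.014,0.085],"roll": 0}
    - {"grip": 0,"slide": [-0.01,0.014,0.085],"roll": 0}

```text
time_s: 39.42
tcp_pos: [0.4476, 0.083, 0.0203]
eef_rot: [180.0, 0.0, -10.9]
contact_force: [0.4, 0.2, 1.1]
gripper_width: 0.0878
```

```bash
python3 go.py 445.9 80.3 3 -11.3;  python3 - <<'E'
from h import *
im,d=capture('scene');save('d2',cv2.resize(im[110:230,180:340],None,fx=5,fy=5))
E
```

```text
slide [-0.0011  0.003   0.0173] roll 0.4 t 39.42 joints [ 35.  15. -41.   0. -34.  44.]
```

View pics/d2.png

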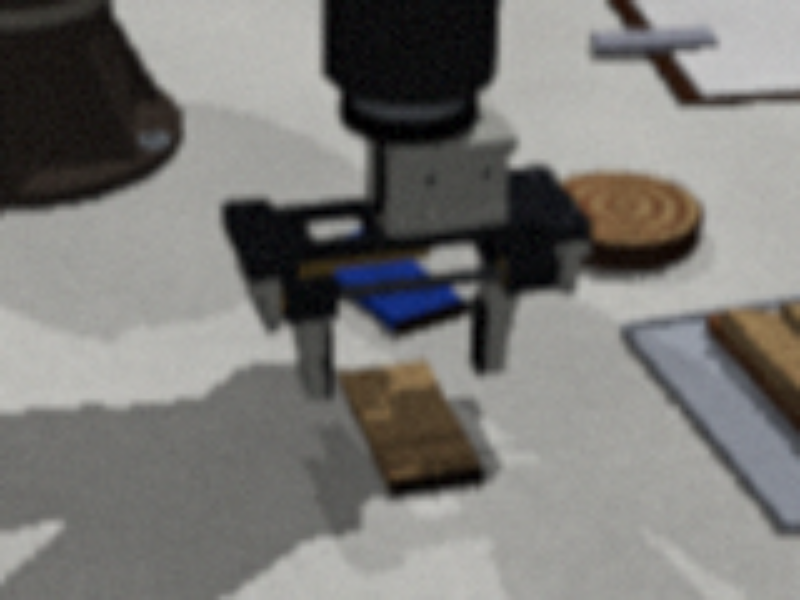

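apply_moves:
  commands:
    - {"grip": 0,"slide": [0,0.002,0.01],"roll": 0}
    - {"grip": 0,"slide": [0,0.002,0.017],"roll": 0}
    - {"grip": 0,"slide": [0,0.002,0.0175],"roll": 0}
    - {"grip": 0.6,"slide": [0,0.002,0.0175],"roll": 0}
    - {"grip": 0.6,"slide": [0,0.002,0.0175],"roll": 0}

```text
time_s: 40.1
tcp_pos: [0.447, 0.0807, 0.0029]
eef_rot: [-180.0, -0.0, -10.9]
contact_force: [-0.2, -0.2, 0.4]
gripper_width: 0.0728
```

apply_moves:
  commands:
    - {"grip": 0.6,"slide": [0,0,0],"roll": 0}
    - {"grip": 0.6,"slide": [0,0,0],"roll": 0}
    - {"grip": 0.6,"slide": [0,0,0],"roll": 0}
    - {"grip": 0.6,"slide": [0,0,0],"roll": 0}

```text
time_s: 40.6
tcp_pos: [0.4469, 0.0806, 0.0028]
eef_rot: [-180.0, -0.0, -10.9]
contact_force: [-0.2, 0.9, 1.4]
gripper_width: 0.0536
```

apply_moves:
  commands:
    - {"grip": 0.6,"slide": [0,0,-0.01],"roll": 0}
    - {"grip": 0.6,"slide": [0,0,-0.03],"roll": 0}
    - {"grip": 0.6,"slide": [0,0.0,-0.06],"roll": 0}
    - {"grip": 0.6,"slide": [0.005,0.03,-0.08],"roll": 0}
    - {"grip": 0.6,"slide": [0.015,0.08,-0.08],"roll": 0}

```text
time_s: 41.22
tcp_pos: [0.4479, -0.0004, 0.0851]
eef_rot: [-179.9, -0.2, -10.7]
contact_force: [1.4, -1.3, -1.5]
gripper_width: 0.0532
```

```bash
python3 go.py 449.8 -310.1 60 -10.7;  python3 - <<'E'
from h import *
im,d=capture('scene');save('d3',cv2.resize(im[110:230,160:320],None,fx=5,fy=5))
E
```

```text
slide [0.0595 0.304  0.0251] roll -0.0 t 41.23 joints [ 25.   8. -38.   0. -44.  54.]
```

View pics/d3.png

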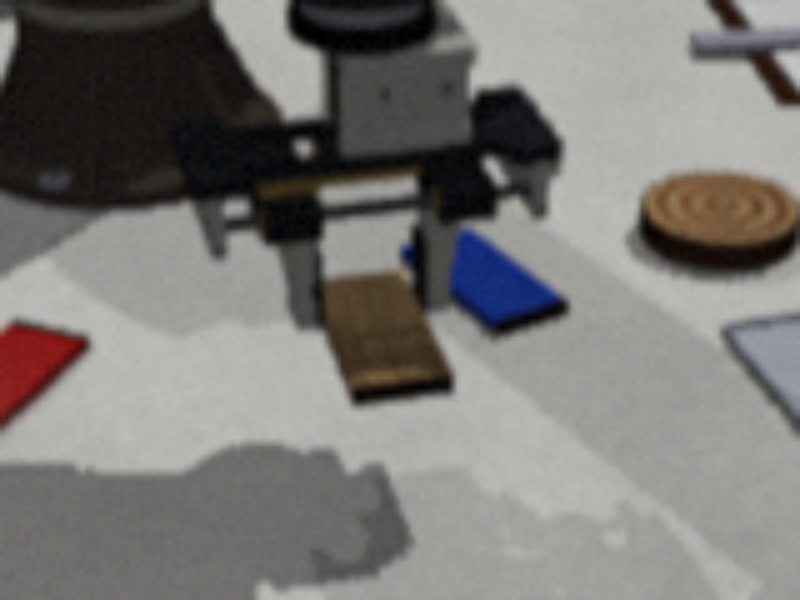

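apply_moves:
  commands:
    - {"grip": 0.6,"slide": [0.01,0.055,0],"roll": 0}
    - {"grip": 0.6,"slide": [0.022,0.11,0],"roll": 0}
    - {"grip": 0.6,"slide": [0.033,0.165,0.01],"roll": 0}
    - {"grip": 0.6,"slide": [0.044,0.22,0.02],"roll": 0}
    - {"grip": 0.6,"slide": [0.055,0.27,0.025],"roll": 0}

```text
time_s: 41.9
tcp_pos: [0.4488, -0.2783, 0.0577]
eef_rot: [-180.0, 0.0, -10.9]
contact_force: [0.8, 0.9, 0.3]
gripper_width: 0.0534
```

apply_moves:
  commands:
    - {"grip": 0.6,"slide": [0.005,0.033,0],"roll": 0}
    - {"grip": 0.6,"slide": [0.01,0.034,0.015],"roll": 0}
    - {"grip": 0.6,"slide": [0.03,0.034,0.018],"roll": 0}
    - {"grip": 0.6,"slide": [0.03,0.034,0.018],"roll": 0}

```text
time_s: 42.4
tcp_pos: [0.473, -0.3151, 0.0392]
eef_rot: [-180.0, 0.0, -10.9]
contact_force: [-0.7, 0.1, -0.9]
gripper_width: 0.0535
```

```bash
python3 go.py 546.1 -328.3 36 -10.7
```

```text
slide [ 0.0743 -0.0009  0.0032] roll -0.2 t 42.4 joints [-14.  22. -26.   0. -43.  93.]
```

apply_moves:
  commands:
    - {"grip": 0.6,"slide": [0.025,-0.001,0],"roll": 0}
    - {"grip": 0.6,"slide": [0.055,-0.001,0],"roll": 0}
    - {"grip": 0.6,"slide": [0.074,-0.001,0],"roll": 0}
    - {"grip": 0.6,"slide": [0.075,-0.001,0.004],"roll": 0}
    - {"grip": 0.6,"slide": [0.075,-0.001,0.006],"roll": 0}

```text
time_s: 43.02
tcp_pos: [0.5449, -0.3278, 0.0331]
eef_rot: [-180.0, 0.1, -10.9]
contact_force: [-0.7, -0.3, 0.2]
gripper_width: 0.0537
```

apply_moves:
  commands:
    - {"grip": 0.6,"slide": [0,0,0],"roll": 0}

```text
time_s: 43.15
tcp_pos: [0.545, -0.3282, 0.0335]
eef_rot: [-180.0, 0.1, -10.9]
contact_force: [0.8, -1.1, -1.4]
gripper_width: 0.0536
```

```bash
python3 go.py 546.1 -328.3 30.8 -10.7; python3 - <<'E'
from h import *
im,d=capture('scene');save('d4',cv2.resize(im[150:330,40:240],None,fx=4,fy=3.3))
E
```

```text
slide [ 0.0011 -0.0001  0.0027] roll -0.2 t 43.15 joints [-14.  27. -17.  -0. -46.  93.]
```

View pics/d4.png

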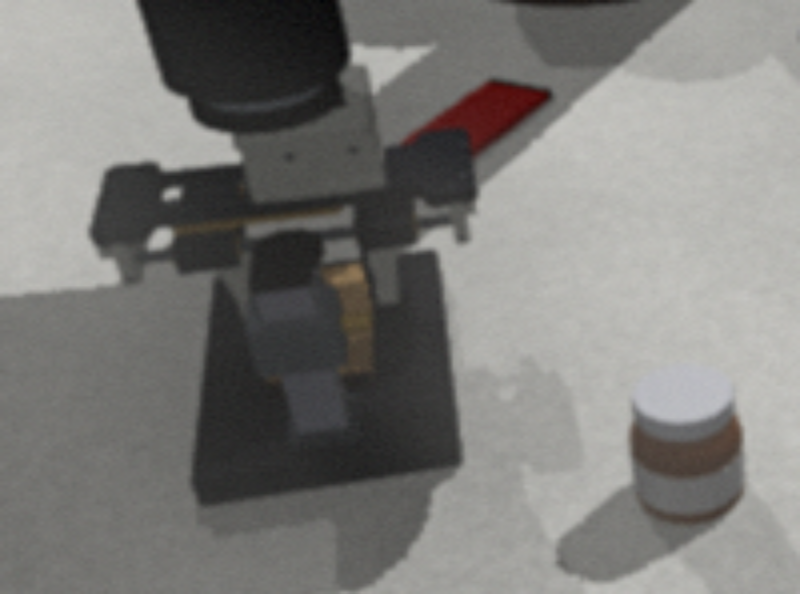

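apply_moves:
  commands:
    - {"grip": 0.6,"slide": [0.0,0,0.0015],"roll": 0}
    - {"grip": 0.6,"slide": [0.0,0,0.0025],"roll": 0}
    - {"grip": 0.0,"slide": [0.0,0,0.0025],"roll": 0}
    - {"grip": 0.0,"slide": [0.0,0,0.0025],"roll": 0}
    - {"grip": 0.0,"slide": [0.0,0,0.0025],"roll": 0}

```text
time_s: 43.82
tcp_pos: [0.5462, -0.3287, 0.0312]
eef_rot: [180.0, -0.0, -10.9]
contact_force: [0.4, -0.4, -0.9]
gripper_width: 0.0775
```

apply_moves:
  commands:
    - {"grip": 0,"slide": [0,0,0],"roll": 0}
    - {"grip": 0,"slide": [0,0,-0.02],"roll": 0}
    - {"grip": 1,"slide": [0,0,-0.06],"roll": 0}
    - {"grip": 1,"slide": [0,0,-0.11],"roll": 0}
    - {"grip": 1,"slide": [0,0,-0.13],"roll": 0}

```text
time_s: 44.45
tcp_pos: [0.5474, -0.3292, 0.1648]
eef_rot: [179.9, -0.3, -10.9]
contact_force: [-0.4, 0.1, -0.2]
gripper_width: 0.0631
```

```bash
python3 go.py 613 -341 142 -10.7; python3 - <<'E'
from h import *
im,d=capture('scene');save('d5',cv2.resize(im[150:330,40:240],None,fx=4,fy=3.3))
E
```

```text
slide [ 0.0666 -0.0008  0.0228] roll -0.2 t 44.45 joints [-14.  20.  -9.   0. -61.  93.]
```

View pics/d5.png

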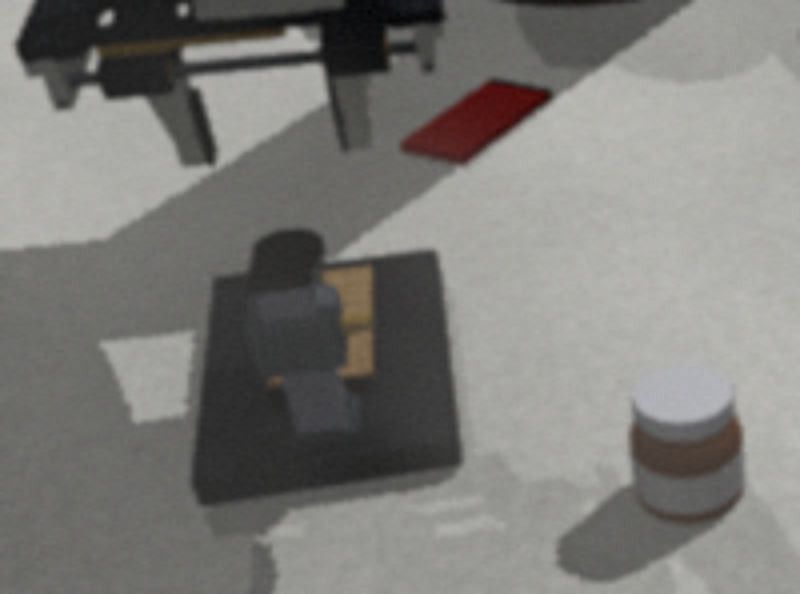

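apply_moves:
  commands:
    - {"grip": 1,"slide": [0.02,-0.001,0],"roll": 0}
    - {"grip": 1,"slide": [0.05,-0.001,0],"roll": 0}
    - {"grip": 1,"slide": [0.067,-0.001,0],"roll": 0}
    - {"grip": 1,"slide": [0.067,-0.001,0.0],"roll": 0}
    - {"grip": 1,"slide": [0.067,-0.001,0.015],"roll": 0}

```text
time_s: 45.12
tcp_pos: [0.6122, -0.3405, 0.1465]
eef_rot: [180.0, -0.1, -10.9]
contact_force: [0.7, 0.6, -0.3]
gripper_width: 0.0091
```

apply_moves:
  commands:
    - {"grip": 1,"slide": [0,0,0.01],"roll": 0}
    - {"grip": 1,"slide": [0,0,0.02],"roll": 0}
    - {"grip": 1,"slide": [0,0,0.03],"roll": 0}
    - {"grip": 1,"slide": [0,0,0.036],"roll": 0}
    - {"grip": 1,"slide": [0,0,0.037],"roll": 0}

```text
time_s: 45.75
tcp_pos: [0.6116, -0.3405, 0.1112]
eef_rot: [180.0, 0.0, -10.9]
contact_force: [-9.7, 5.6, 19.5]
gripper_width: 0.0003
```

apply_moves:
  commands:
    - {"grip": 1,"slide": [0,0,0],"roll": 0}
    - {"grip": 1,"slide": [0,0,0],"roll": 0}
    - {"grip": 1,"slide": [0,0,0],"roll": 0}
    - {"grip": 1,"slide": [0,0,0],"roll": 0}
    - {"grip": 1,"slide": [0,0,0],"roll": 0}

```text
time_s: 46.38
tcp_pos: [0.6115, -0.3404, 0.1113]
eef_rot: [180.0, -0.0, -10.9]
contact_force: [-7.2, 3.9, 15.2]
gripper_width: 0.0003
```

```bash
python3 - <<'E'
from h import *
im,d=capture('scene');save('d6',cv2.resize(im[150:330,40:240],None,fx=4,fy=3.3))
E
```

```text
(no output)
```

View pics/d6.png

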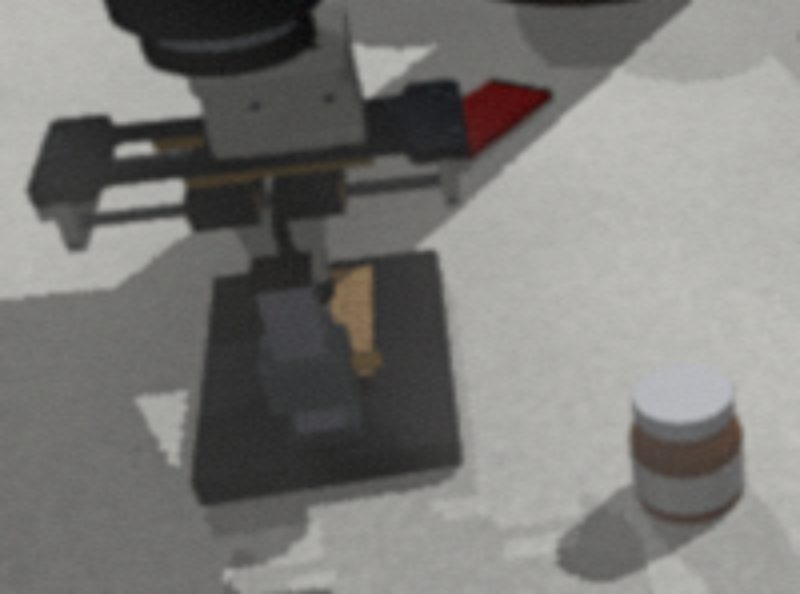

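apply_moves:
  commands:
    - {"grip": 1,"slide": [0,0,-0.03],"roll": 0}
    - {"grip": 1,"slide": [0,0,-0.055],"roll": 0}
    - {"grip": 0,"slide": [-0.03,0,-0.055],"roll": 0}
    - {"grip": 0,"slide": [-0.066,0,-0.055],"roll": 0}
    - {"grip": 0,"slide": [-0.066,0,-0.03],"roll": 0}

```text
time_s: 47.05
tcp_pos: [0.5469, -0.328, 0.1412]
eef_rot: [180.0, -0.3, -10.9]
contact_force: [0.7, -0.3, 0.1]
gripper_width: 0.025
```

apply_moves:
  commands:
    - {"grip": 0,"slide": [-0.001,0,0.02],"roll": 0}
    - {"grip": 0,"slide": [-0.001,0,0.04],"roll": 0}
    - {"grip": 0,"slide": [-0.001,0,0.06],"roll": 0}
    - {"grip": 0,"slide": [-0.001,0,0.07],"roll": 0}
    - {"grip": 0,"slide": [-0.001,0,0.08],"roll": 0}

```text
time_s: 47.68
tcp_pos: [0.5466, -0.3278, 0.0589]
eef_rot: [180.0, -0.0, -10.9]
contact_force: [0.6, 0.2, -0.2]
gripper_width: 0.0752
```

apply_moves:
  commands:
    - {"grip": 0,"slide": [0,0,0.01],"roll": 0}
    - {"grip": 0,"slide": [0,0,0.025],"roll": 0}
    - {"grip": 0,"slide": [0,0,0.03],"roll": 0}
    - {"grip": 0,"slide": [0,0,0.03],"roll": 0}

```text
time_s: 48.18
tcp_pos: [0.5463, -0.3277, 0.029]
eef_rot: [180.0, 0.0, -10.9]
contact_force: [0.1, -0.5, -0.4]
gripper_width: 0.0878
```

```bash
python3 - <<'E'
from h import *
im,d=capture('scene');save('d7',cv2.resize(im[150:330,40:240],None,fx=4,fy=3.3))
E
```

```text
(no output)
```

View pics/d7.png

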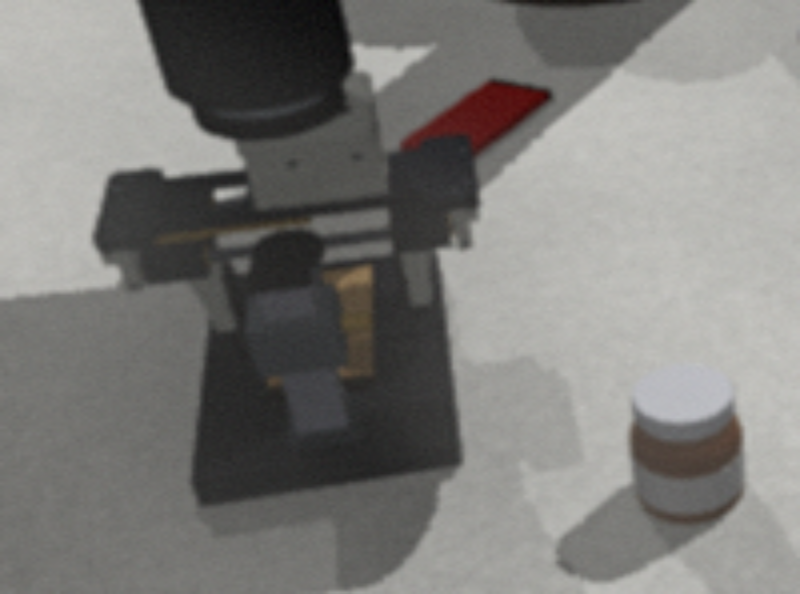

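Raise 3 mm, then close and wait for the grip.

apply_moves:
  commands:
    - {"grip": 0.2,"slide": [0,0,-0.003],"roll": 0}
    - {"grip": 0.6,"slide": [0,0,-0.003],"roll": 0}
    - {"grip": 0.6,"slide": [0,0,-0.003],"roll": 0}
    - {"grip": 0.6,"slide": [0,0,-0.003],"roll": 0}
    - {"grip": 0.6,"slide": [0,0,-0.003],"roll": 0}

```text
time_s: 48.85
tcp_pos: [0.5463, -0.3277, 0.0322]
eef_rot: [180.0, -0.0, -10.9]
contact_force: [-0.2, 0.2, 1.0]
gripper_width: 0.0538
```

apply_moves:
  commands:
    - {"grip": 0.6,"slide": [0,0,0],"roll": 0}
    - {"grip": 0.6,"slide": [0,0,0],"roll": 0}

```text
time_s: 49.1
tcp_pos: [0.5463, -0.3277, 0.0322]
eef_rot: [180.0, 0.0, -10.9]
contact_force: [-0.0, -0.2, 0.2]
gripper_width: 0.0531
```

apply_moves:
  commands:
    - {"grip": 0.6,"slide": [0,0,-0.004],"roll": 0}
    - {"grip": 0.6,"slide": [0,0,-0.007],"roll": 0}
    - {"grip": 0.6,"slide": [-0.03,0,-0.008],"roll": 0}
    - {"grip": 0.6,"slide": [-0.07,0,-0.01],"roll": 0}
    - {"grip": 0.6,"slide": [-0.1,0,-0.03],"roll": 0}

```text
time_s: 49.72
tcp_pos: [0.4456, -0.3081, 0.0613]
eef_rot: [-180.0, 0.2, -10.9]
contact_force: [-0.1, 0.4, 0.0]
gripper_width: 0.0536
```

```bash
python3 - <<'E'
from tr import *
im,d=capture('top');save('d8',cv2.resize(im[150:290,80:240],None,fx=4,fy=4))
for a,b in((-.055,-.02),(-.02,.02),(.02,.055)): prof(im,d,a,b)
im,d=capture('scene');save('d8s',cv2.resize(im[120:300,40:240],None,fx=4,fy=3.3))
E
```

```text
-85:  3.3   -80:  3.2   -75:  9.3   -70: 24.4   -65: 24.2   -60: 23.0   -55: 22.1   -50: 20.9   -45: 19.6   -40: 18.1   -35: 21.7   -30: 25.3   -25: 23.2   -20: 22.4   -15: 20.2   -10: 17.8    -5: 17.5     0: 16.7     5: 14.1    10: 12.9    15: 11.3    20:  4.9    25:  2.3    30:  2.6    35:  1.6    40:  2.8    45:  2.5    50:  1.7    55:  2.8    60:  3.8    65:  1.6    70:  1.4    75:  2.1    80:  2.6    85:  3.0    90:  1.7    95:  2.8   100:  2.6   105:  2.6  
 -85:  2.5   -80:  3.0   -75: 11.0   -70: 25.6   -65: 25.5   -60: 22.5   -55: 21.5   -50: 22.4   -45: 20.5   -40: 17.7   -35: 20.9   -30: 25.2   -25: 23.7   -20: 22.2   -15: 20.3   -10: 19.4    -5: 17.4     0: 14.7     5: 13.5    10: 12.2    15: 10.9    20:  2.4    25:  2.4    30:  2.9    35:  2.4    40:  2.5    45:  2.5    50:  3.3    55:  2.9    60:  3.0    65:  2.8    70:  3.7    75:  2.9    80:  1.8    85:  2.2    90:  2.9    95:  2.5   100:  2.2   105:  2.3  
 -85:  1.8   -80:  2.0   -75: 12.0   -70: 24.2   -65: 23.5   -60: 23.4   -55: 21.4   -50: 21.0   -45: 20.1   -40: 18.3   -35: 24.8   -30: 25.8   -25: 22.9   -20: 22.3   -15: 20.4   -10: 19.2    -5: 17.1     0: 16.2     5: 14.2    10: 12.8    15: 10.8    20:  3.2    25:  2.0    30:  1.9    35:  0.8    40:  2.7    45:  2.9    50:  3.6    55:  2.7    60:  3.2    65:  1.9    70:  1.7    75:  2.3    80:  2.6    85:  2.5    90:  2.7    95:  2.6   100:  2.7   105:  2.6
```

View pics/d8.png

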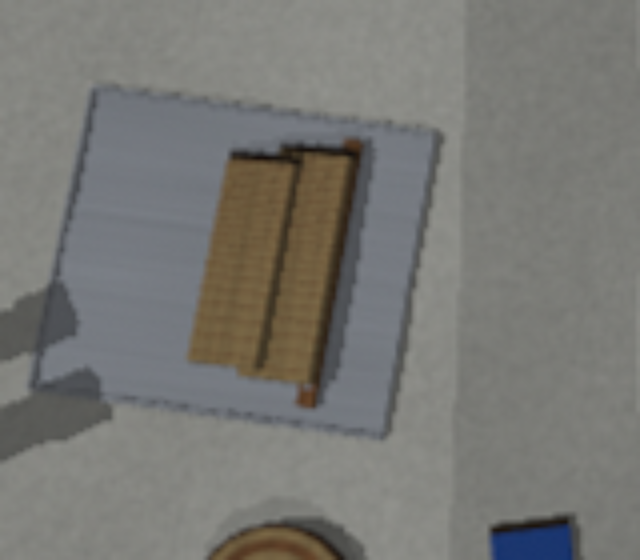

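View pics/d8s.png

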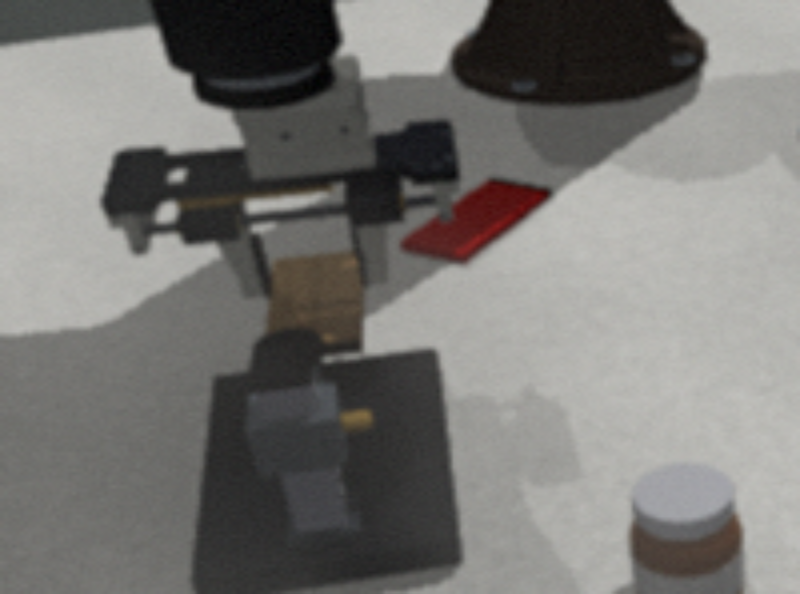

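apply_moves:
  commands:
    - {"grip": 0.6,"slide": [0,-0.05,-0.02],"roll": 0}
    - {"grip": 0.6,"slide": [0,-0.105,-0.03],"roll": 0}
    - {"grip": 0.6,"slide": [0,-0.16,-0.03],"roll": 0}
    - {"grip": 0.6,"slide": [0,-0.215,-0.03],"roll": 0}
    - {"grip": 0.6,"slide": [0,-0.27,-0.03],"roll": -1}

```text
time_s: 50.45
tcp_pos: [0.5002, -0.0416, 0.0926]
eef_rot: [-180.0, -0.1, -9.9]
contact_force: [0.5, -0.1, 0.0]
gripper_width: 0.054
```

apply_moves:
  commands:
    - {"grip": 0.6,"slide": [0,-0.055,0],"roll": 0}
    - {"grip": 0.6,"slide": [0,-0.11,0],"roll": 0}
    - {"grip": 0.6,"slide": [0,-0.165,0],"roll": 0}
    - {"grip": 0.6,"slide": [-0.005,-0.22,0],"roll": 0}
    - {"grip": 0.6,"slide": [-0.01,-0.275,0],"roll": -0.8}

```text
time_s: 51.08
tcp_pos: [0.5372, 0.2314, 0.0923]
eef_rot: [-180.0, -0.0, -9.1]
contact_force: [0.5, -0.2, -0.2]
gripper_width: 0.0535
```

```bash
python3 go.py 536.9 383.1 60 -9.1
```

```text
slide [-0.0242 -0.1498  0.0323] roll 0.0 t 51.08 joints [ 42.  19. -21.   0. -50.  38.]
```

apply_moves:
  commands:
    - {"grip": 0.6,"slide": [-0.008,-0.05,0],"roll": 0}
    - {"grip": 0.6,"slide": [-0.016,-0.1,0.0],"roll": 0}
    - {"grip": 0.6,"slide": [-0.024,-0.145,0.0],"roll": 0}
    - {"grip": 0.6,"slide": [-0.024,-0.15,0.02],"roll": 0}
    - {"grip": 0.6,"slide": [-0.024,-0.15,0.032],"roll": 0}

```text
time_s: 51.7
tcp_pos: [0.5362, 0.3807, 0.0583]
eef_rot: [179.9, 0.1, -9.1]
contact_force: [-0.0, -0.2, -1.2]
gripper_width: 0.0533
```

apply_moves:
  commands:
    - {"grip": 0.6,"slide": [0,0,0.015],"roll": 0}
    - {"grip": 0.6,"slide": [0,0,0.024],"roll": 0}
    - {"grip": 0.6,"slide": [0,0,0.024],"roll": 0}
    - {"grip": 0.6,"slide": [0,0,0.024],"roll": 0}

```text
time_s: 52.2
tcp_pos: [0.5373, 0.3808, 0.0367]
eef_rot: [-180.0, -0.0, -9.1]
contact_force: [-0.3, 0.4, -0.5]
gripper_width: 0.0533
```

```bash
python3 go.py 536.9 383.1 26 -9.1; python3 - <<'E'
from h import *
im,d=capture('scene');save('d9',cv2.resize(im[150:250,290:440],None,fx=5,fy=5))
E
```

```text
slide [-0.0007 -0.0022  0.0107] roll -0.0 t 52.2 joints [ 52.  29. -14.   0. -48.  29.]
```

View pics/d9.png

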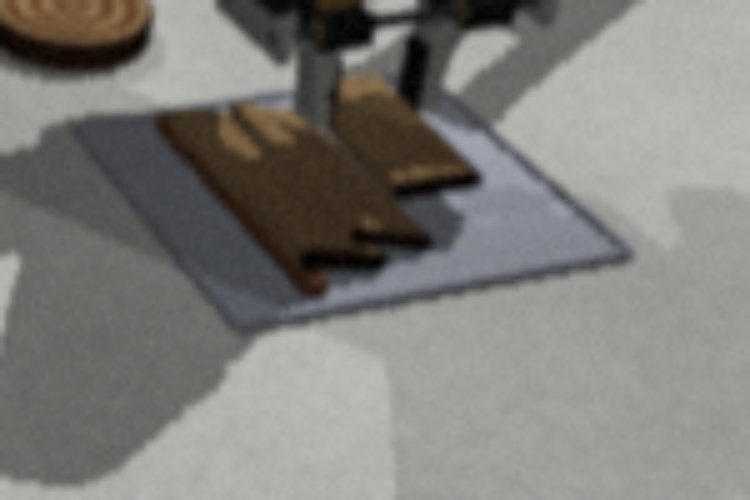

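apply_moves:
  commands:
    - {"grip": 0.6,"slide": [0,-0.002,0.004],"roll": 0}
    - {"grip": 0.6,"slide": [0,-0.002,0.008],"roll": 0}
    - {"grip": 0.6,"slide": [0,-0.002,0.0105],"roll": 0}
    - {"grip": 0.6,"slide": [0,-0.002,0.0105],"roll": 0}
    - {"grip": 0.6,"slide": [0,-0.002,0.0105],"roll": 0}

```text
time_s: 52.88
tcp_pos: [0.5372, 0.3829, 0.0257]
eef_rot: [180.0, -0.0, -9.1]
contact_force: [-0.1, 0.7, -0.6]
gripper_width: 0.0536
```

apply_moves:
  commands:
    - {"grip": 0.28,"slide": [0,0,0],"roll": 0}
    - {"grip": 0.28,"slide": [0,0,0],"roll": 0}
    - {"grip": 0.28,"slide": [0,0,0],"roll": 0}
    - {"grip": 0.28,"slide": [0,0,0],"roll": 0}

```text
time_s: 53.38
tcp_pos: [0.5371, 0.3829, 0.0257]
eef_rot: [-180.0, -0.0, -9.1]
contact_force: [-0.7, -0.2, 0.0]
gripper_width: 0.0634
```

```bash
python3 - <<'E'
from h import *
im,d=capture('scene');save('d10',cv2.resize(im[150:250,290:440],None,fx=5,fy=5))
E
```

View pics/d10.png

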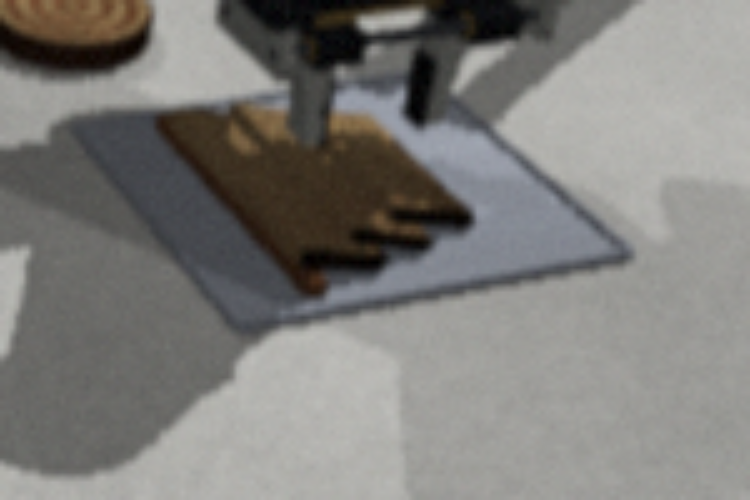

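All three now lie shingled, with staggered bark ends at about (340,260), (395,238) and (430,213) in the crop. Retreating to get a clear top view.

apply_moves:
  commands:
    - {"grip": 0.28,"slide": [0,0,-0.02],"roll": 0}
    - {"grip": 0.28,"slide": [0,0,-0.06],"roll": 0}
    - {"grip": 0.2,"slide": [0,0.0,-0.1],"roll": 0}
    - {"grip": 0.2,"slide": [0,0.06,-0.12],"roll": 0}
    - {"grip": 0.2,"slide": [0,0.12,-0.12],"roll": 0}

```text
time_s: 54.05
tcp_pos: [0.5186, 0.2642, 0.1475]
eef_rot: [-179.9, -0.1, -9.0]
contact_force: [0.9, -0.9, -0.5]
gripper_width: 0.0702
```

apply_moves:
  commands:
    - {"grip": 0.2,"slide": [0,0.06,0],"roll": 0}
    - {"grip": 0.2,"slide": [0,0.12,0],"roll": 0}
    - {"grip": 0.2,"slide": [0,0.18,0],"roll": 0}
    - {"grip": 0.2,"slide": [0,0.24,0],"roll": 0}
    - {"grip": 0.2,"slide": [0,0.3,0],"roll": 0}

```text
time_s: 54.68
tcp_pos: [0.4701, -0.0335, 0.1461]
eef_rot: [-180.0, -0.1, -9.1]
contact_force: [0.8, -0.8, 0.0]
gripper_width: 0.0704
```

apply_moves:
  commands:
    - {"grip": 0.2,"slide": [0,0.04,0],"roll": 0}
    - {"grip": 0.2,"slide": [0,0.04,0],"roll": 0}

```text
time_s: 54.92
tcp_pos: [0.4634, -0.0735, 0.1458]
eef_rot: [-180.0, -0.0, -9.3]
contact_force: [0.5, -0.5, -0.1]
gripper_width: 0.0698
```

```bash
python3 - <<'E'
from tr import *
from m import measure
im,d=capture('top');save('f1',im);save('f1z',cv2.resize(im[150:290,80:240],None,fx=4,fy=4))
for a,b in((-.055,-.02),(-.02,.02),(.02,.055)): prof(im,d,a,b)
measure(('strip_a','gauge','disc','jar','loupe'))
im,d=capture('scene');save('f1s',cv2.resize(im[150:250,290:440],None,fx=5,fy=5)); save('f1g',cv2.resize(im[150:330,40:240],None,fx=4,fy=3.3))
E
```

```text
-65: 24.6   -60: 22.9   -55: 22.5   -50: 20.9   -45: 18.0   -40: 19.0   -35: 23.5   -30: 24.3   -25: 23.2   -20: 22.5   -15: 20.0   -10: 19.8    -5: 24.8     0: 22.7     5: 22.3    10: 20.9    15: 17.6    20: 15.4    25: 15.6    30: 14.9    35: 12.0    40: 10.4    45:  9.9    50:  2.2    55:  2.2    60:  2.7    65:  1.4    70:  2.1    75:  1.9    80:  2.5    85:  2.5    90:  1.8    95:  3.1   100:  2.8   105:  2.7  
 -85:  1.1   -80:  2.0   -75: 10.7   -70: 26.0   -65: 23.5   -60: 23.7   -55: 21.7   -50: 21.9   -45: 19.4   -40: 18.6   -35: 23.3   -30: 24.4   -25: 23.2   -20: 21.3   -15: 20.4   -10: 18.9    -5: 25.8     0: 24.5     5: 22.9    10: 22.0    15: 20.5    20: 19.7    25: 17.7    30: 16.0    35: 13.7    40: 13.0    45: 11.0    50:  2.6    55:  2.6    60:  3.0    65:  3.2    70:  2.6    75:  3.7    80:  3.8    85:  2.8    90:  3.0    95:  2.2   100:  2.4   105:  2.3  
 -85:  1.7   -80:  2.5   -75:  8.0   -70: 24.2   -65: 24.6   -60: 22.9   -55: 21.9   -50: 21.3   -45: 19.4   -40: 18.1   -35: 23.5   -30: 24.5   -25: 22.8   -20: 21.6   -15: 20.5   -10: 20.1    -5: 25.6     0: 25.5     5: 24.6    10: 21.6    15: 20.5    20: 19.8    25: 16.6    30: 15.7    35: 14.6    40: 12.3    45: 10.0    50:  3.2    55:  1.9    60:  2.1    65:  3.4    70:  2.1    75:  2.7    80:  2.5    85:  2.2    90:  3.1    95:  3.1   100:  2.7   105:  1.6  
strip_a 0.88 px [131 206] n 771 c [576.2 366.1] sz [120.5  54.4] ang -9.6 z 0.0197 [108  90  63]
strip_a 0.82 px [156 208] n 599 c [552.5 298.1] sz [165.7  45.7] ang -7.7 z 0.0213 [100  83  57]
strip_a 0.82 px [142 216] n 686 c [556.6 337.8] sz [152.3  49.8] ang -11.6 z 0.0214 [102  85  58]
strip_a 0.67 px [330 305] n 876 c [ 300.3 -176.1] sz [120.1  51.5] ang -49.2 z 0.0093 [118  27  25]
gauge 0.71 px [384 196] n 3750 c [ 607.1 -343.8] sz [242.5 143.5] ang -9.8 z 0.0287 [32 32 34]
loupe 0.67 px [265 130] n 200 c [788.1 -11.2] sz [41.  39.8] ang -0.5 z 0.0409 [28 28 29]
```

View pics/f1z.png

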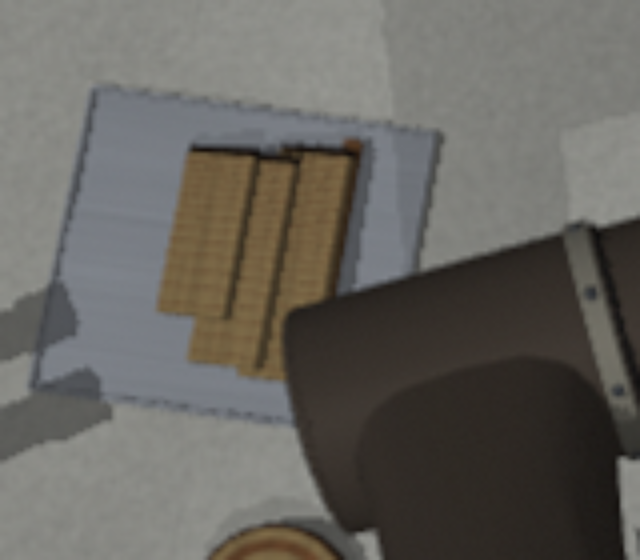

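View pics/f1s.png

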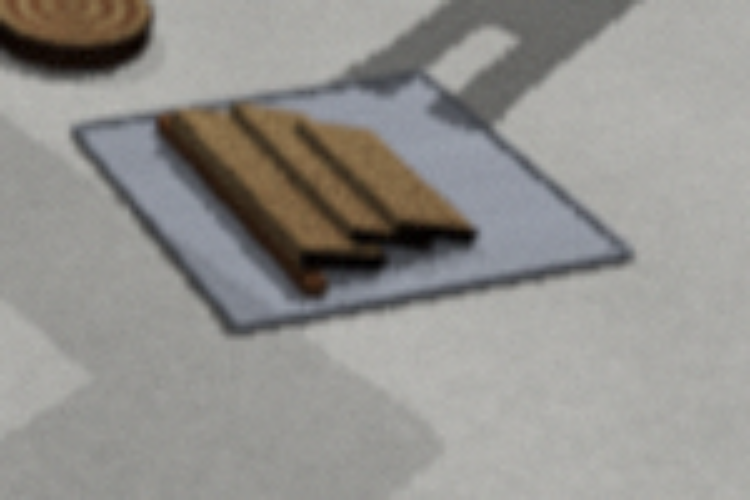

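View pics/f1g.png

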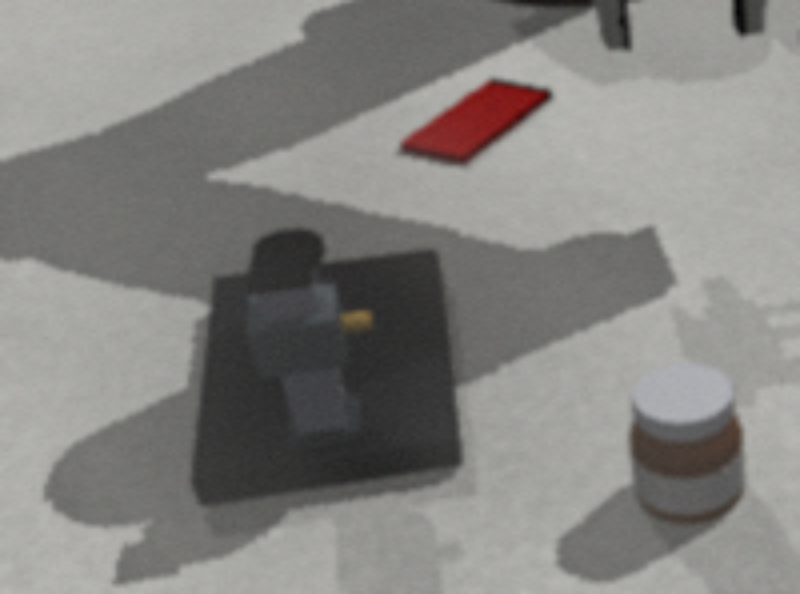

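apply_moves:
  commands:
    - {"grip": 1,"slide": [0.005,-0.045,0],"roll": 10}
    - {"grip": 1,"slide": [0.009,-0.09,0],"roll": 20}
    - {"grip": 1,"slide": [0.014,-0.135,0],"roll": 30}
    - {"grip": 1,"slide": [0.018,-0.18,0],"roll": 40}
    - {"grip": 1,"slide": [0.023,-0.225,0],"roll": 50}

```text
time_s: 55.95
tcp_pos: [0.5227, 0.1494, 0.1457]
eef_rot: [-180.0, -0.0, -59.4]
contact_force: [1.2, -0.2, 0.0]
gripper_width: 0.0257
```

```bash
python3 go.py 570 329.3 100 -99
```

```text
slide [-0.1307 -0.1324  0.0457] roll 39.6 t 55.95 joints [ 37.  12. -22.   0. -55.  -6.]
```

apply_moves:
  commands:
    - {"grip": 1,"slide": [-0.035,-0.035,0],"roll": 10}
    - {"grip": 1,"slide": [-0.07,-0.07,0],"roll": 20}
    - {"grip": 1,"slide": [-0.1,-0.1,0],"roll": 30}
    - {"grip": 1,"slide": [-0.13,-0.132,0.02],"roll": 39.6}
    - {"grip": 1,"slide": [-0.13,-0.132,0.045],"roll": 39.6}

```text
time_s: 56.58
tcp_pos: [0.5696, 0.3304, 0.0998]
eef_rot: [-179.9, 0.1, -98.7]
contact_force: [-0.1, -0.2, -1.2]
gripper_width: 0.0005
```

apply_moves:
  commands:
    - {"grip": 1,"slide": [0,0,0.03],"roll": 0}
    - {"grip": 1,"slide": [0,0,0.05],"roll": 0}
    - {"grip": 1,"slide": [0,0,0.05],"roll": 0}

```text
time_s: 56.95
tcp_pos: [0.5679, 0.3262, 0.0486]
eef_rot: [179.9, -0.2, -98.7]
contact_force: [-0.6, 0.8, -0.2]
gripper_width: 0.0005
```

```bash
python3 go.py 570 329.3 27 -99;python3 - <<'E'
from h import *
im,d=capture('scene');save('g1',cv2.resize(im[130:250,270:430],None,fx=5,fy=5))
im,d=capture('top');save('g1t',cv2.resize(im[150:290,80:240],None,fx=4,fy=4))
E
```

```text
slide [-0.0034 -0.0016  0.0216] roll 0.3 t 56.95 joints [ 47.  28. -14.  -0. -49. -56.]
```

View pics/g1.png

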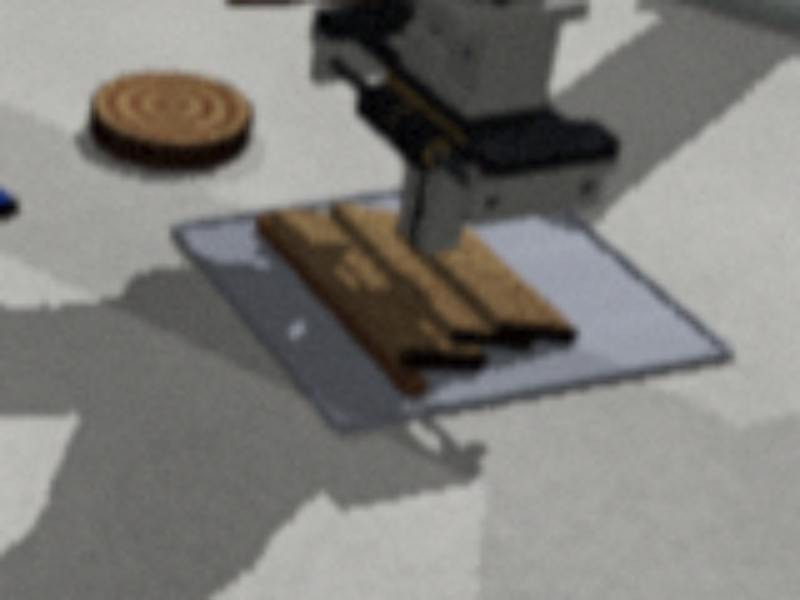

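View pics/g1t.png

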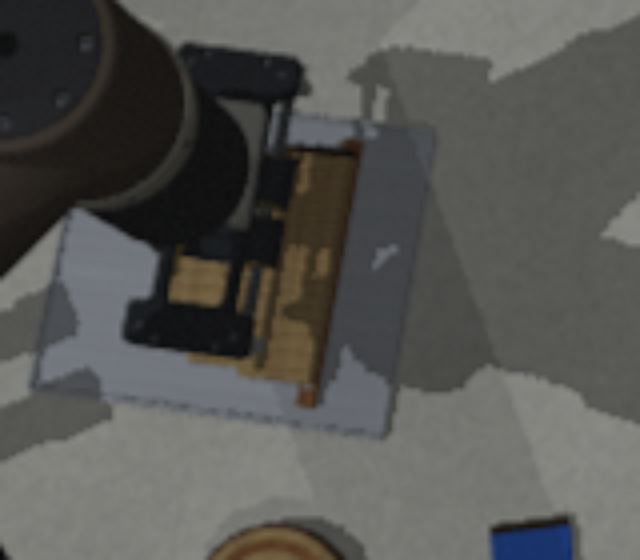

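apply_moves:
  commands:
    - {"grip": 1,"slide": [-0.001,-0.001,0.008],"roll": 0}
    - {"grip": 1,"slide": [-0.001,-0.001,0.016],"roll": 0}
    - {"grip": 1,"slide": [-0.001,-0.001,0.02],"roll": 0}
    - {"grip": 1,"slide": [-0.001,-0.001,0.02],"roll": 0}

```text
time_s: 57.55
tcp_pos: [0.5701, 0.3271, 0.0302]
eef_rot: [180.0, -0.0, -98.7]
contact_force: [-0.0, 0.3, 0.1]
gripper_width: 0.0006
```

```bash
python3 go.py 570 329.3 25 -99;python3 - <<'E'
from h import *
im,d=capture('scene');save('g2',cv2.resize(im[150:230,310:410],None,fx=7,fy=7))
E
```

```text
slide [-0.0022  0.0005  0.0052] roll 0.3 t 57.55 joints [ 47.  29. -14.  -0. -47. -56.]
```

View pics/g2.png

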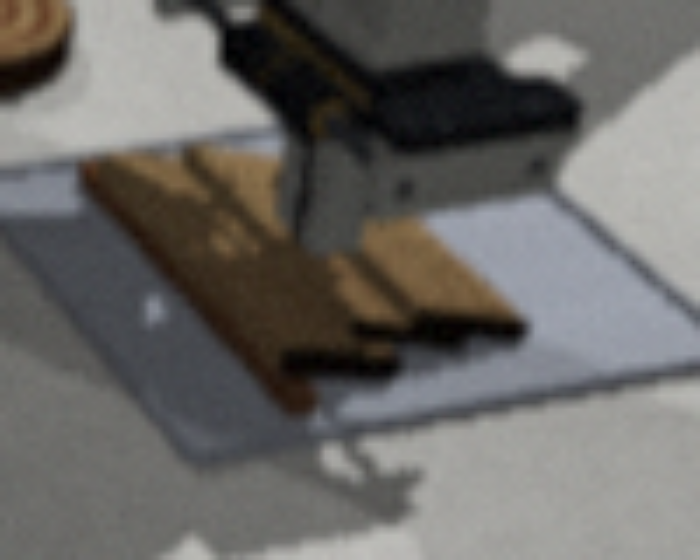

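apply_moves:
  commands:
    - {"grip": 1,"slide": [-0.003,0,0.002],"roll": 0}
    - {"grip": 1,"slide": [-0.006,0,0.0052],"roll": 0}
    - {"grip": 1,"slide": [-0.009,0,0.006],"roll": 0}
    - {"grip": 1,"slide": [-0.0125,0,0.007],"roll": 0}
    - {"grip": 1,"slide": [-0.0145,0,0.0075],"roll": 0}

```text
time_s: 58.22
tcp_pos: [0.5725, 0.342, 0.0231]
eef_rot: [180.0, -0.0, -98.7]
contact_force: [-0.4, -0.2, -0.7]
gripper_width: 0.0003
```

```bash
python3 go.py 572.2 343.2 22.3 -99;python3 - <<'E'
from h import *
im,d=capture('scene');save('g3',cv2.resize(im[150:230,310:410],None,fx=7,fy=7))
E
```

```text
slide [-0.0012  0.0005  0.0008] roll 0.3 t 58.23 joints [ 48.  30. -13.   0. -47. -56.]
```

View pics/g3.png

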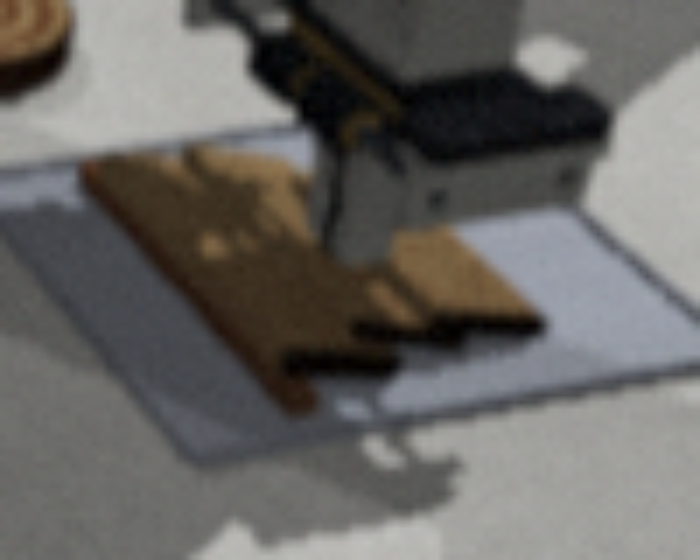

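apply_moves:
  commands:
    - {"grip": 1,"slide": [-0.0015,0,0.0],"roll": 0}
    - {"grip": 1,"slide": [-0.0015,0,0.0],"roll": 0}
    - {"grip": 1,"slide": [0.003,0,-0.003],"roll": 0}
    - {"grip": 1,"slide": [0.003,0,-0.03],"roll": 0}
    - {"grip": 1,"slide": [0.003,0,-0.08],"roll": 0}

```text
time_s: 58.9
tcp_pos: [0.5709, 0.3373, 0.1021]
eef_rot: [179.8, -0.2, -98.7]
contact_force: [-0.1, 1.5, 0.2]
gripper_width: 0.0003
```

apply_moves:
  commands:
    - {"grip": 1,"slide": [0.06,0,0],"roll": 0}
    - {"grip": 1,"slide": [0.12,0,0],"roll": 0}
    - {"grip": 1,"slide": [0.18,0,0],"roll": 0}
    - {"grip": 1,"slide": [0.24,0,0],"roll": 0}
    - {"grip": 1,"slide": [0.3,0,0],"roll": 0}

```text
time_s: 59.52
tcp_pos: [0.526, 0.0402, 0.1037]
eef_rot: [-179.9, 0.0, -98.7]
contact_force: [1.3, 0.1, -0.4]
gripper_width: 0.0001
```

```bash
python3 - <<'E'
from tr import *
from m import measure
im,d=capture('top');save('h1',im);save('h1z',cv2.resize(im[150:290,80:240],None,fx=4,fy=4))
for a,b in((-.055,-.02),(-.02,.02),(.02,.055)): prof(im,d,a,b)
measure(('strip_a','disc','jar','loupe'))
im,d=capture('scene');save('h1s',cv2.resize(im[150:230,310:410],None,fx=7,fy=7))
E
```

```text
90:  3.5    95:  3.4   100:  4.0   105:  3.0  
  25: 20.5    30: 17.2    35: 15.4    40: 15.2    45: 15.5    50: 12.8    55: 11.8    60:  1.7    65:  1.6    70:  0.9    75:  3.0    80:  2.9    85:  1.8    90:  2.4    95:  2.7   100:  2.3   105:  1.8  
 -30: 23.1   -25: 23.7   -20: 23.1   -15: 19.1   -10: 19.6    -5: 16.6     0: 17.9     5: 22.8    10: 22.2    15: 20.9    20: 20.6    25: 18.7    30: 17.8    35: 16.6    40: 14.3    45: 15.0    50: 12.1    55: 12.8    60:  3.3    65:  1.5    70:  2.4    75:  3.0    80:  1.4    85:  1.5    90:  3.2    95:  2.6   100:  2.8   105:  2.5  
strip_a 0.90 px [214 300] n 822 c [313.7 138.5] sz [119.8  55.3] ang 6.2 z 0.0087 [ 30  56 110]
strip_a 0.83 px [128 197] n 426 c [598.4 373.5] sz [78.7 55.3] ang -8.7 z 0.0173 [108  90  63]
strip_a 0.65 px [145 194] n 171 c [607.  325.3] sz [44.7 39.2] ang -7.5 z 0.0205 [93 77 53]
strip_a 0.57 px [330 305] n 955 c [ 299.9 -177. ] sz [121.3  56.3] ang -47.5 z 0.0089 [121  32  30]
strip_a 0.50 px [158 189] n 89 c [620.7 291.2] sz [45.9 26.3] ang 85.4 z 0.0203 [79 66 48]
jar 0.70 px [329 135] n 470 c [ 763.9 -187.6] sz [59.9 53.9] ang 56.9 z 0.0813 [118 114 111]
jar 0.70 px [385 196] n 3662 c [ 591.9 -341.7] sz [211.7 140.1] ang -10.6 z 0.0288 [35 36 37]
jar 0.21 px [158 189] n 120 c [579.2 241.2] sz [192.3  40.3] ang 48.2 z 0.0199 [81 69 54]
loupe 0.65 px [265 129] n 190 c [788.5 -11.5] sz [38.8 37.9] ang -25.1 z 0.0413 [28 28 29]
```

View pics/h1z.png

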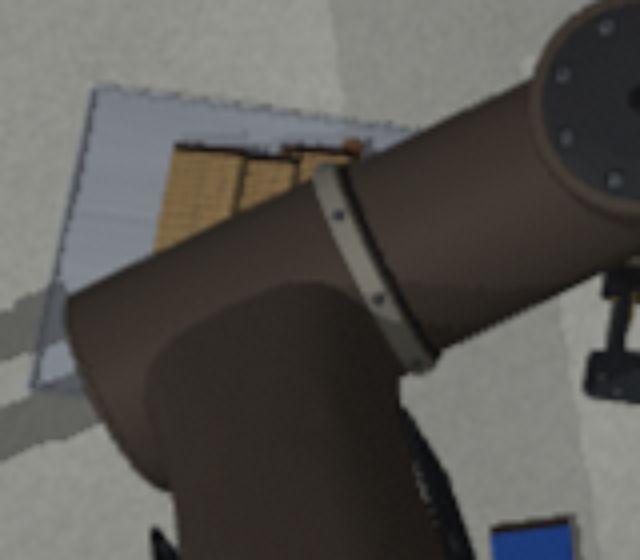

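View pics/h1s.png

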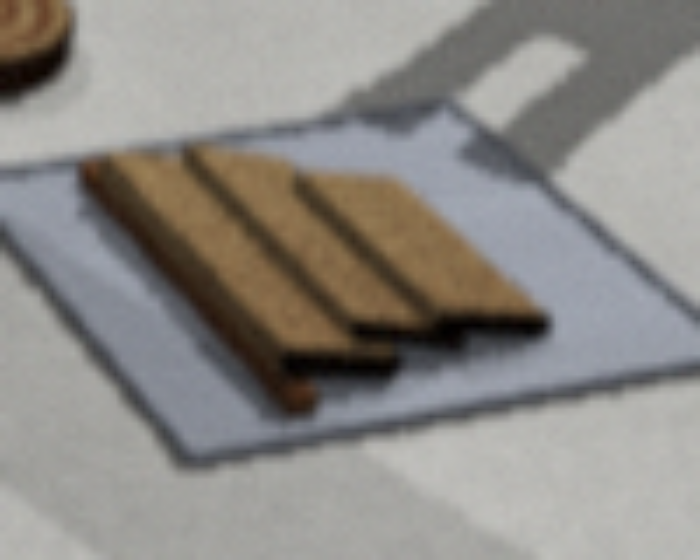

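apply_moves:
  commands:
    - {"grip": 1,"slide": [0.06,0,-0.02],"roll": 0}
    - {"grip": 1,"slide": [0.12,0,-0.04],"roll": 0}
    - {"grip": 1,"slide": [0.18,0,-0.06],"roll": 0}
    - {"grip": 1,"slide": [0.23,0,-0.06],"roll": 0}
    - {"grip": 1,"slide": [0.23,0,-0.06],"roll": 0}

```text
time_s: 60.5
tcp_pos: [0.4917, -0.1869, 0.1633]
eef_rot: [-180.0, -0.0, -98.9]
contact_force: [-0.5, -0.2, 0.9]
gripper_width: 0.0001
```

```bash
python3 - <<'E'
from tr import *
from m import measure
im,d=capture('top');save('i1',im);save('i1z',cv2.resize(im[150:290,80:240],None,fx=4,fy=4))
for a,b in((-.055,-.02),(-.02,.02),(.02,.055)): prof(im,d,a,b)
measure(('strip_a','disc','jar','loupe'))
E
```

```text
-85:  2.0   -80:  3.5   -75: 10.8   -70: 24.7   -65: 25.2   -60: 24.5   -55: 22.4   -50: 20.3   -45: 19.7   -40: 18.0   -35: 21.1   -30: 24.3   -25: 23.4   -20: 21.9   -15: 21.0   -10: 18.5    -5: 17.5     0: 16.3     5: 21.1    10: 20.5    15: 19.9    20: 18.1    25: 17.4    30: 16.0    35: 14.4    40: 14.2    45: 11.3    50: 11.0    55:  9.0    60:  2.9    65:  2.4    70:  3.0    75:  2.0    80:  2.7    85:  2.4    90:  3.1    95:  2.7   100:  2.7   105:  2.2  
 -85:  2.2   -80:  2.6   -75: 11.6   -70: 25.0   -65: 24.3   -60: 23.3   -55: 21.3   -50: 20.6   -45: 20.8   -40: 18.0   -35: 23.6   -30: 25.4   -25: 22.2   -20: 22.4   -15: 21.1   -10: 18.2    -5: 17.1     0: 16.8     5: 23.1    10: 22.5    15: 21.5    20: 20.6    25: 18.8    30: 17.4    35: 16.9    40: 15.7    45: 14.1    50: 11.2    55: 11.8    60:  2.2    65:  3.3    70:  2.7    75:  2.4    80:  2.7    85:  2.7    90:  1.2    95:  1.6   100:  2.8   105:  2.1  
 -85:  1.6   -80:  1.0   -75:  8.7   -70: 24.6   -65: 24.6   -60: 23.0   -55: 21.5   -50: 21.2   -45: 20.0   -40: 18.9   -35: 24.1   -30: 25.0   -25: 23.0   -20: 2
[... 465 characters left out ...]
4] ang 7.6 z 0.0090 [ 29  56 111]
strip_a 0.76 px [330 305] n 949 c [ 300.6 -177.6] sz [125.6  56.3] ang -47.4 z 0.0090 [117  31  29]
strip_a 0.63 px [141 215] n 757 c [556.3 339.9] sz [150.8  52.1] ang -9.7 z 0.0208 [107  89  61]
strip_a 0.61 px [128 207] n 851 c [576.8 375.2] sz [122.   59.2] ang -8.6 z 0.0178 [109  92  65]
disc 0.96 px [147 301] n 1347 c [320.4 314.3] sz [108.3 105.5] ang -83.1 z 0.0218 [104  82  55]
jar 0.59 px [330 135] n 433 c [ 761.9 -188.5] sz [52.5 51.5] ang 17.7 z 0.0820 [109 104 101]
jar 0.49 px [128 206] n 780 c [577.3 377.2] sz [121.   58.5] ang -6.5 z 0.0181 [111  93  64]
loupe 0.56 px [266 129] n 201 c [793.9 -17.7] sz [55.4 39.7] ang -41.3 z 0.0408 [28 28 29]
```

View pics/i1z.png

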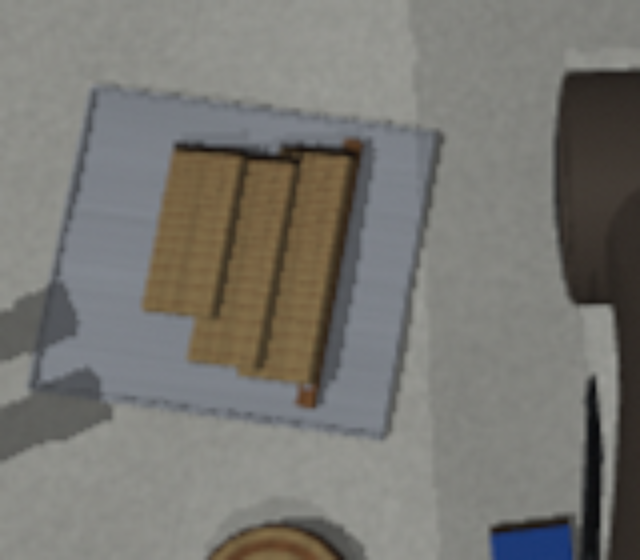

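```bash
python3 - <<'E'
from h import *
im,d=capture('scene');save('j1',im)
P=cloud('top',capture('top')[1]); k=P[(abs(P[...,0]-.617)<.01)&(abs(P[...,1]+.342)<.01)]; print('knob z',np.median(k[:,2]), get_state()['qd'].round(2))
print(close_job())
E
```

```text
knob z nan [-0.31  0.   -0.13 -0.01  0.01  0.05]
the job is handed in; nothing more can be done
None
  return _methods._mean(a, axis=axis, dtype=dtype,
  ret = ret.dtype.type(ret / rcount)
```

View pics/j1.png

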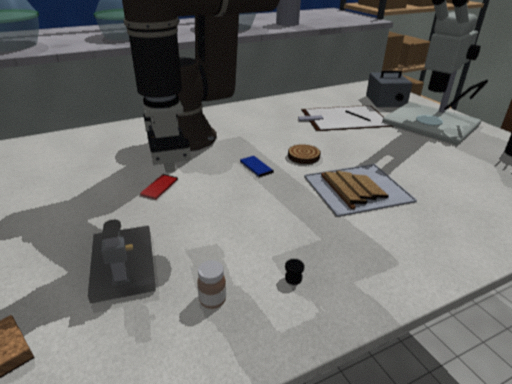

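The job was handed in at about 61 s; no verdict was reported. Strips a, b and d were present (no c).

**Gauging:** I checked the zero on bare granite with the knob at 102.2 mm. Then I gauged a, b and d in order. Knob height above the zero gave 11.0, 8.1 and 9.1 mm (nominal 11, 8 and 9).

**Shingling:** a, b and d were laid in the tray in that order. After I retreated, d had shifted, about 15 mm in x and 10 mm too close to b. I don't know whether that was the random knock or my retreat. I pushed it back out by its upper edge.

**Last measurements:**

| Strip | Lean (rad) | Position | Distance off centre in x (mm) |
|---|---|---|---|
| a | 0.24 | tray y about -48 mm | 2 |
| b | 0.29 | about 37 mm beyond a | 0 |
| d | 0.23 | about 36 mm beyond b | about 15 |

- **d off centre:** it is inside the 25 mm tolerance but clearly off centre, and I left it there.
- **Bark ends and bystanders:** the bark ends point away. The disc shows no shift. The jar and loupe positions read up to about 20 mm from the first measurement, from partial views; the arm did not go near either, and both stand in place in the last picture.
- **Foot up:** the last picture shows the foot up, but my final numeric check of the knob height gave no reading, probably because the arm hid it from the camera.

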